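Load the steam cooker, cover it and set its timer

TASK

Put every piece of corn and every half potato into the blue pot of the steam cooker, then set the blue lid on the pot so that it sits fully home and level on the rim. Only then turn the black timer knob until the dial's black pointer lines up with the red mark. Leave the tomato, the lime and the other kitchen things where they are.

Things in the scene. Friction and masses are not known exactly. Their poses are not given: they have to be found in the camera images.
- cooker: fixed electric steam cooker: white base, 210 mm (x) by 328 mm (y), carrying a round blue pot on its +y part and a white control deck, 60 mm high, on its -y part; origin on the table under the base, x away from the robot, y from deck to pot, z up; the pot's axis is at y = +70 mm, the deck spans y = -165 to -30 mm
- pot_rim (a point): centre of the open mouth of the pot, in the plane of its flat rim, 120 mm above the table; rim inside diameter 166 mm, outside 186 mm, wall 10 mm; axes as the cooker
- pot_floor (a point): centre of the pot's inner floor, 82 mm below the rim
- lid: loose blue round lid, 350 g: flange 182 mm across, under it a locating skirt 156 mm across and 8 mm deep that goes inside the pot (5 mm play all round); origin at the centre of the skirt's underside, z up through the handle. It lies on the table on its skirt, flange 8 to 14 mm up, rising in a cone to 24 mm beside the handle
- lid_seat (a point): centre of the flange's underside, 8 mm above the lid's origin: coincides with pot_rim when the lid is seated
- lid_knob (a point): middle of the lid's black round handle (32 mm across, from 32 to 62 mm above the lid's origin; this point at 47 mm)
- timer_knob (a joint): angle of the black timer knob on the deck, 0 to 5.6 rad, grows clockwise seen from above; stays where it is left. It drives the pointer through gears: the pointer turns 0.4 rad clockwise for each rad of the knob
- timer_knob_grip (a point): on the knob's upright axis at the height to grip. The knob has a raised bar grip, 42 mm long, 14 mm wide, its top 7 mm above this point, lying along the cooker's x axis when the joint reads 0, and turning with it
- dial_centre (a point): axis of the round white dial (108 mm across) on the deck, beyond the knob, 66 mm above the table
- pointer_tip (a point): tip of the black pointer, 45 mm from dial_centre; it points along the cooker's +y (towards the pot) when the knob reads 0
- red_mark (a point): inner edge of the red mark on the dial's border, 45 mm from dial_centre; fixed during the job; the pointer is aligned when its tip meets this point
- corn1: short piece of yellow corn cob, an upright cylinder 42 mm across and 40 mm tall with a pale core showing on its cut ends; origin at the centre of its underside, z along its axis; may be absent (None)
- corn2: short piece of yellow corn cob, an upright cylinder 42 mm across and 40 mm tall with a pale core showing on its cut ends; origin at the centre of its underside, z along its axis; may be absent (None)
- corn3: short piece of yellow corn cob, an upright cylinder 42 mm across and 40 mm tall with a pale core showing on its cut ends; origin at the centre of its underside, z along its axis; may be absent (None)
- potato1: brown half potato, cut side down: round, 45 mm across with upright sides up to 20 mm, domed top at 34 mm; origin at the centre of its flat underside, z up through the dome; may be absent (None)
- potato2: brown half potato, cut side down: round, 45 mm across with upright sides up to 20 mm, domed top at 34 mm; origin at the centre of its flat underside, z up through the dome; may be absent (None)
- potato3: brown half potato, cut side down: round, 45 mm across with upright sides up to 20 mm, domed top at 34 mm; origin at the centre of its flat underside, z up through the dome; may be absent (None)
- tomato: red tomato, 52 mm across, 40 mm tall, green leaves on top; origin under its centre; stays out
- lime: green lime, 48 mm across, 41 mm tall; origin under its centre; stays out
- mug: white mug, 80 mm across, 90 mm tall, bystander; origin under its centre
- salt: blue salt jar, 48 mm across, 100 mm tall, bystander; origin under its centre
- spoon: wooden spoon 260 mm long, bystander; origin near its middle, x along it
- jam: amber jam jar with a red cap, 66 mm across, 100 mm tall, bystander; origin under its centre

How it is judged:
On the way, in this order (a step that is already met when the one before it is completed fails the run):
1. all the corn and potato pieces present are inside the pot (horizontal distance between each of corn1, corn2, corn3, potato1, potato2, potato3 and pot_floor below 0.083 m and z of each of corn1, corn2, corn3, potato1, potato2, potato3 in the frame of pot_rim below -0.004 m), for 0.2 s.
2. the lid is seated level on the pot's rim (horizontal distance between lid_seat and pot_rim below 0.008 m and z of lid_seat in the frame of pot_rim between -0.003 and 0.003 m and angle between lid's own z axis and vertical below 0.03 rad), for 0.3 s.
3. the pointer is lined up with the red mark (horizontal distance between pointer_tip and red_mark below 0.004 m and velocity of joint timer_knob between -0.05 and 0.05 rad/s), for 0.3 s.
At the end, for the whole second after the job is handed in: Every piece present lies inside the pot below its rim; the lid is at rest on the rim, within 8 mm of centred, its flange within 3 mm of the rim plane and tilted less than 0.03 rad; the pointer's tip is within 4 mm of the red mark and the knob is still (all of step 1 and all of step 2 and all of step 3 and linear speed of lid below 0.02 m/s and angular speed of lid below 0.2 rad/s); the robot touches nothing.
It fails at once if the tomato, the lime or another bystander is moved more than 50 mm (distance of any of tomato, lime, mug, salt, spoon, jam from where it was at the start of the episode above 0.05 m).
Of corn1, corn2, corn3, potato1, potato2, potato3 only 3 to 5 are there at a start; the rules pass over those that are not, and their reading is None.
At some moment in a run one of corn1, corn2, corn3, potato1, potato2, potato3, lid may be knocked a few centimetres aside while the robot is not near it.
Once in a run the grip may slacken for a moment while it holds something.
It also fails if it takes over 210 s, if anything falls off the work surface, if the arm or the gripper's body presses on something with over 40 N, if the wrist force passes 120 N, or if a joint passes its speed limit or range.

ROBOT

A 6-joint arm with a two-finger parallel gripper is mounted at the origin on the work surface. World frame = base frame: x ahead of the robot, y to its left, z up, the work surface at z = 0. Lengths are in m, angles in rad, forces in N, time in s.
With the tool pointing down it reaches from about 0.375 to 0.975 m from the base axis. Payload 3.8 kg.
Tool frame: the origin (TCP) lies midway between the tips of the shut fingers; the grasp point (between the pads) lies 19 mm behind it; z points along the fingers, y is the direction in which the jaws open and shut (so a half turn about z gives the same grasp; the last joint's range is limited). The gripper opens to 85 mm and grips with 20 to 120 N. Pads are 22 mm wide; open, the fingers measure 114 mm over their backs; the gripper's body (76 mm by 85 mm) begins 54 mm behind the grasp point. The pads swing forward as they close: fully open they stand 13 mm farther back than shut.
Start: joints at [-1.301, 0.264, 1.604, -0, 1.274, -0.037], TCP at [0.204, -0.643, 0.231] pointing down, gripper open.
Joint ranges: [-2.63, 2.63], [-0.94, 2.18], [0.31, 2.57], [-1.31, 4.45], [0, 2.66], [-2.55, 2.55]. Speed limits (rad/s): [2.57, 2.57, 3.14, 3.14, 3.14, 3.14].

INTERFACE

Orientations are given as a rotation vector (axis times angle).
In Python, from workcell import readout, read_camera, camera_params, bot gives the robot as it stands.
- The arm moves only by the tool apply_moves, never from a script. Its argument "plan" is a list that holds one entry, the list of rows, each a list of 7 numbers: the shift along the tool's x, y, z each as a share of 1000 mm, from -1 to 1, then the turn, a rotation vector about the tool's x, y, z each as a share of pi rad, from -1 to 1, then the gripper command: -1 is fully open, 1 is shut, values between are in proportion. A call has exactly 8 rows; each row is the pose to reach, as a shift and turn from the pose commanded when the call began, along the tool's axes at that moment, turning the shorter way round; what a row does not reach only later rows make up. A row lasts 1/12 s, in which the tool goes at most 41.7 mm and 7.16 degrees, less where a joint would pass 70% of its speed; a pose out of reach is approached as far as the arm can. A call with a number of a shift or a turn outside -1 to 1 is refused whole. A call with a gripper value outside its range is refused whole. The fingers move at their own pace and stop on an object; "force" is the grip in N (left out, the last holds). Time passes only in rows, so rows that repeat a pose let the fingers close, or fill a call up. It gives the time, the measured TCP pose, the force and the opening at its end, in the units of the state.
- readout.read_state(): the state, without advancing time (a new reading comes with each control period).
- read_camera(name): name is "scene" or "top"; returns the picture (480x640x3 uint8, red, green, blue); there is no depth.
- camera_params(name): a dict with "fovy" (degrees; the focal length in pixels is half the picture's height over the tangent of half this angle, whatever the lens; pixels are square), "cx", "cy" (the principal point, pixels), "rvec" (rotation vector, rad) and "tvec" (3), from world to camera coordinates, as OpenCV has them. Camera axes: x right, y down, z forward; pixel columns grow to the right and rows downward; lengths in m; the calibration is good to about 2 mm. A picture is of the moment at which its call begins. camera_params takes no time and is no camera call.
- bot.finish_job(): hands the job in, once; it reports no verdict.
The state is a dict: "time": time; "q": joint angles; "joint_vel": joint speeds; "joint_torque": joint torques, N m; "tool_pos": TCP position; "tcp_rot": TCP orientation; "wrist_force": force on the tool from outside, world axes, zero at the start; "torque": the same for the moment, N m; "width": opening from 0.0 (shut) to 1.0 (fully open).
Only numpy, scipy, OpenCV 4.12 (cv2) and the standard library are available. Lean on these libraries where they do the work, as an engineer would, in place of code of your own. Each camera call takes 0.05 s, during which the arm holds its last target.

## Working session

There is one attempt and no reset: what is moved stays moved. The work goes in short steps, Python scripts to look and compute and a tool call to move; the robot and the scene stay as the last step left them, time stands still between calls to the robot, and variables do not carry over. Pictures are saved under pics/ and viewed, and the job is handed in when it is done.

Besides the shell and the picture viewer there is one more tool, called after "Emit:" in YAML: its name, and indented under it one key for each argument. apply_moves: Moves the arm, as the interface text tells. Shift numbers are shares of 1000 mm and turn numbers shares of pi rad, none past 1 either way. Its arguments: {"type":"object","properties":{"plan":{"type":"array","items":{"type":"array","items":{"type":"array","items":{"type":"number","minimum":-1,"maximum":1}}}},"force":{"type":"number"}},"required":["plan"]}

```bash
ls; mkdir -p pics; python3 - <<'E'
from workcell import readout, read_camera, camera_params, bot
import cv2
print(readout.read_state())
for n in("scene","top"):
    print(n,camera_params(n)); cv2.imwrite(f"pics/{n}0.png",read_camera(n)[:,:,::-1])
E
```

```text
pics
{'time': 0.0, 'q': array([-1.30088813e+00,  2.64810816e-01,  1.60538464e+00,  6.11079817e-05,
        1.27370023e+00, -3.69061784e-02]), 'joint_vel': array([-0.00112872, -0.00073132, -0.00041306, -0.00061335, -0.00028864,
        0.00063021]), 'joint_torque': array([ 2.16963730e-03, -5.15107048e+01, -3.67315757e+01, -1.78610594e-04,
        1.29681540e-02, -1.81551866e-05]), 'tool_pos': array([ 0.20368274, -0.64276275,  0.22991743]), 'tcp_rot': array([-3.10243537e+00, -4.79676376e-01,  3.29130881e-04]), 'wrist_force': array([-0.11790282, -0.34289992,  0.64898836]), 'torque': array([0.00669486, 0.04095188, 0.03538744]), 'width': 1.0028312810318887}
scene {'fovy': 51.942249475402946, 'cx': 321.31511498223597, 'cy': 232.2992695728181, 'rvec': array([ 2.28318404,  0.642939  , -0.25975714]), 'tvec': array([-0.43600934, -0.13211259,  1.47859572])}
top {'fovy': 49.53028196158133, 'cx': 313.10923782276376, 'cy': 242.3090207474453, 'rvec': array([ 2.11179499, -2.16632459,  0.20258893]), 'tvec': array([-0.0229855 ,  0.53723258,  1.36396378])}
```

View pics/scene0.png

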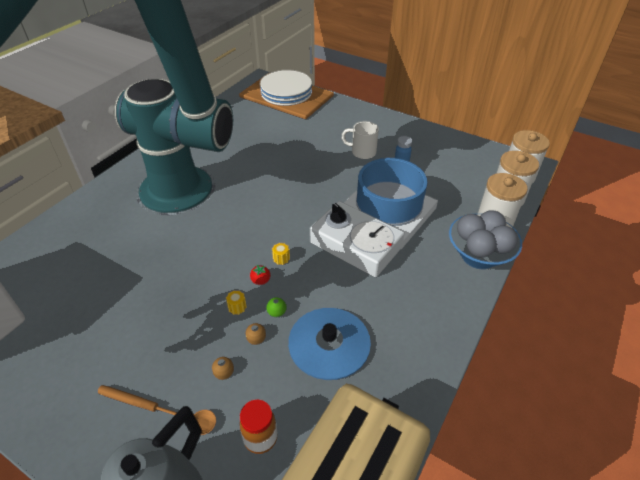

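View pics/top0.png

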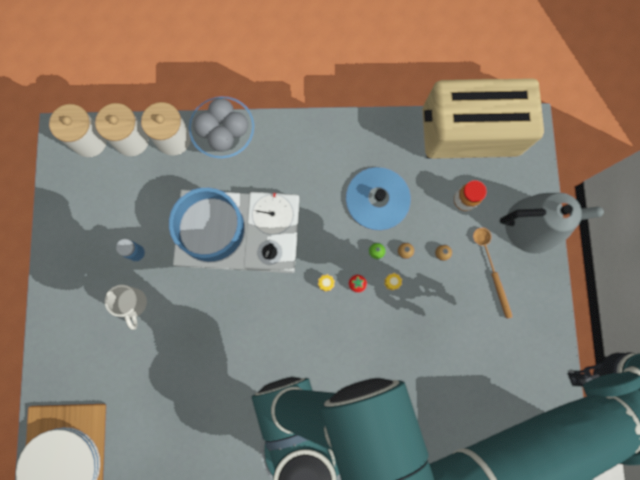

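```bash
cat > h.py <<'E'
import numpy as np, cv2
from workcell import readout, read_camera, camera_params, bot
def cam(n):
    p=camera_params(n); f=240/np.tan(np.radians(p['fovy'])/2)
    K=np.array([[f,0,p['cx']],[0,f,p['cy']],[0,0,1.]]); R=cv2.Rodrigues(p['rvec'])[0]
    return K,R,np.array(p['tvec']).ravel()
def plane(n,uv,z):
    K,R,t=cam(n); d=R.T@np.linalg.inv(K)@np.array([uv[0],uv[1],1.]); c=-R.T@t
    return c+d*(z-c[2])/d[2]
def proj(n,p):
    K,R,t=cam(n); q=K@(R@np.asarray(p,float)+t); return q[:2]/q[2]
def tri(uvt,uvs):
    A=[];b=[]
    for n,uv in(("top",uvt),("scene",uvs)):
        K,R,t=cam(n); P=K@np.c_[R,t]
        for i in(0,1):
            r=uv[i]*P[2]-P[i]; A.append(r[:3]); b.append(-r[3])
    return np.linalg.lstsq(np.array(A),np.array(b),rcond=None)[0]
def crop(n,img,u0,v0,u1,v1,s,name):
    cv2.imwrite(f"pics/{name}.png",cv2.resize(img[v0:v1,u0:u1,::-1],None,fx=s,fy=s,interpolation=cv2.INTER_CUBIC))
def tool(dw):  # world shift -> tool axes shares
    s=readout.read_state(); R=cv2.Rodrigues(np.array(s['tcp_rot']))[0]; return R.T@np.asarray(dw,float)
def hsv(i): return cv2.cvtColor(i,cv2.COLOR_RGB2HSV)
E
python3 - <<'E'
from h import *
for n in("top","scene"):
    K,R,t=cam(n); print(n,-R.T@t)
a=cv2.imread("pics/top0.png")[:,:,::-1]; b=cv2.imread("pics/scene0.png")[:,:,::-1]
crop("top",a,150,160,510,300,2.2,"ct0"); crop("scene",b,180,150,450,400,2.4,"cs0")
h=hsv(a); hs=hsv(b)
for nm,lo,hi in(("yellow",(20,120,80),(35,255,255)),("brown",(8,80,60),(19,255,255)),("green",(45,120,50),(75,255,255)),("blue",(100,110,40),(125,255,255)),("red",(0,180,80),(5,255,255)),("black",(0,0,0),(180,255,35))):
    for n,H in(("top",h),("scene",hs)):
        m=cv2.inRange(H,lo,hi)
        k,l,s,c=cv2.connectedComponentsWithStats(m)
        for i in range(1,k):
            if 25<s[i,4]<9000 and 150<s[i,1]+0*1<400: print(nm,n,s[i].tolist(),c[i].round(1).tolist(), plane(n,c[i],0.03).round(3).tolist())
E
```

```text
top [ 0.29548014 -0.00975038  1.43601559]
scene [ 0.96065356 -0.74785386  0.95481021]
yellow top [385, 273, 17, 17, 162] [392.6, 281.5] [0.426, -0.25, 0.03]
yellow top [318, 275, 16, 16, 139] [325.6, 282.6] [0.428, -0.068, 0.03]
yellow scene [272, 243, 18, 22, 293] [280.7, 253.8] [0.436, -0.077, 0.03]
yellow scene [226, 291, 20, 24, 335] [235.9, 302.7] [0.435, -0.258, 0.03]
brown top [459, 185, 23, 21, 146] [466.5, 198.7] [0.653, -0.469, 0.03]
brown top [566, 225, 30, 146, 2146] [580.4, 299.9] [0.363, -0.757, 0.03]
brown top [473, 228, 39, 90, 586] [492.4, 268.1] [0.456, -0.525, 0.03]
brown top [398, 243, 16, 15, 166] [405.4, 250.3] [0.511, -0.289, 0.03]
brown top [436, 245, 16, 15, 169] [443.2, 252.3] [0.503, -0.393, 0.03]
brown scene [245, 323, 21, 22, 307] [255.2, 334.1] [0.525, -0.303, 0.03]
brown scene [212, 357, 22, 23, 350] [222.5, 368.4] [0.517, -0.405, 0.03]
brown scene [98, 385, 79, 30, 687] [131.1, 399.0] [0.406, -0.552, 0.03]
green top [370, 244, 15, 15, 166] [376.7, 250.8] [0.511, -0.211, 0.03]
green scene [256, 266, 9, 7, 29] [259.7, 269.2] [0.421, -0.146, 0.03]
green s
[... 564 characters left out ...]
 [250, 268, 20, 16, 198] [259.8, 276.8] [0.436, -0.165, 0.03]
black top [576, 184, 9, 24, 137] [580.4, 194.5] [0.657, -0.791, 0.03]
black top [501, 211, 19, 14, 138] [509.8, 217.9] [0.595, -0.586, 0.03]
black top [580, 220, 43, 156, 1365] [595.1, 308.2] [0.34, -0.795, 0.03]
black top [264, 245, 10, 13, 55] [268.5, 249.5] [0.522, 0.085, 0.03]
black top [570, 373, 14, 12, 71] [576.7, 377.1] [0.161, -0.724, 0.03]
black top [331, 380, 60, 21, 210] [358.3, 387.0] [0.152, -0.145, 0.03]
black scene [331, 205, 15, 17, 182] [337.7, 214.2] [0.486, 0.127, 0.03]
black scene [323, 324, 13, 17, 189] [329.1, 332.3] [0.661, -0.214, 0.03]
black scene [383, 399, 16, 9, 43] [390.6, 402.9] [0.848, -0.291, 0.03]
```

View pics/ct0.png

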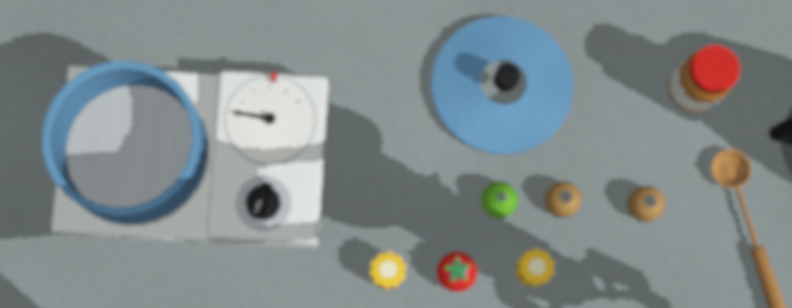

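View pics/cs0.png

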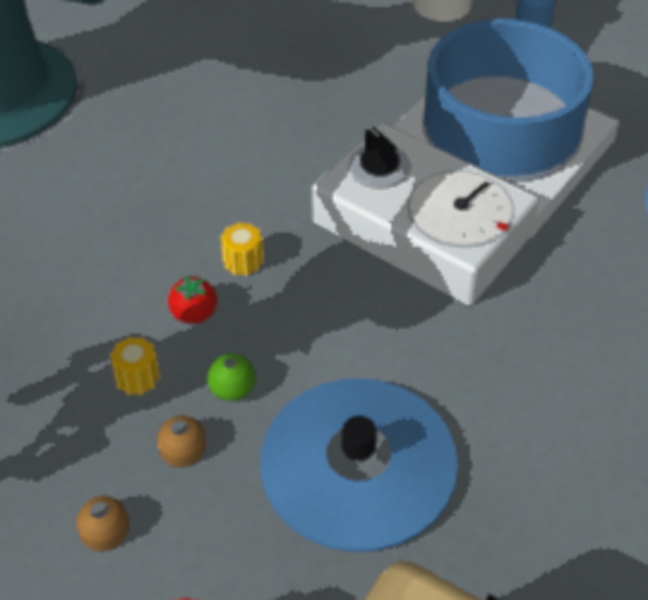

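```bash
cat > meas.py <<'E'
from h import *
def comps(n,H,lo,hi,amin,amax):
    m=cv2.inRange(H,lo,hi); k,l,s,c=cv2.connectedComponentsWithStats(m)
    return [(s[i],c[i],l==i) for i in range(1,k) if amin<s[i,4]<amax]
def pieces(n,img):
    H=hsv(img); out=[]
    for nm,lo,hi,z in(("corn",(18,110,70),(36,255,255),.022),("potato",(8,80,60),(19,255,255),.016),("lime",(45,120,50),(75,255,255),.02),("tomato",(0,180,80),(6,255,255),.02)):
        for s,c,l in comps(n,H,lo,hi,70,600):
            if max(s[2:4])>30: continue
            cen=(c if nm!="corn" else np.array([s[0]+(s[2]-1)/2,s[1]+(s[3]-1)/2]))
            p=plane(n,cen,z)
            if .3<p[0]<.85 and -.6<p[1]<.5: out.append((nm,n,cen.round(1).tolist(),p[:2].round(3).tolist()))
    return out
E
python3 - <<'E'
from meas import *
a=read_camera("top"); b=read_camera("scene")
for n,i in(("top",a),("scene",b)):
    for o in pieces(n,i): print(o)
    H=hsv(i)
    for s,c,l in comps(n,H,(100,100,30),(125,255,255),900,9000):
        pts=np.argwhere(l)[:,::-1].astype(np.float32); hull=cv2.convexHull(pts)
        e=cv2.fitEllipse(hull); 
        print("blue",n,s.tolist(),e,[plane(n,e[0],z)[:2].round(4).tolist() for z in(.014,.12)])
print(tri((268.5,249.5),(337.7,214.2)), "knob pair")
print(tri((380.5,196.5),(329.1,332.3)),"lidknob pair")
crop("top",a,245,190,305,275,9,"deck_t"); crop("scene",b,305,190,445,280,5.5,"deck_s"); crop("top",a,340,160,420,240,7,"lid_t")
E
```

```text
('corn', 'top', [405.5, 250.5], [0.512, -0.291])
('corn', 'top', [443.0, 252.0], [0.505, -0.395])
('corn', 'top', [393.0, 281.0], [0.428, -0.252])
('corn', 'top', [325.5, 282.5], [0.429, -0.068])
('potato', 'top', [466.6, 198.7], [0.656, -0.474])
('potato', 'top', [405.4, 250.3], [0.513, -0.292])
('potato', 'top', [443.2, 252.4], [0.505, -0.397])
('lime', 'top', [376.7, 250.8], [0.513, -0.212])
('tomato', 'top', [474.0, 191.3], [0.676, -0.496])
('tomato', 'top', [356.8, 284.0], [0.423, -0.153])
blue top [347, 168, 63, 61, 2641] ((377.68475341796875, 198.29257202148438), (60.79499053955078, 62.80455780029297), 108.39154815673828) [[0.6637, -0.2228], [0.6363, -0.207]]
blue top [170, 189, 73, 72, 1403] ((206.15277099609375, 224.08140563964844), (69.95880126953125, 74.5997543334961), 125.83065032958984) [[0.6008, 0.2589], [0.578, 0.2389]]
('corn', 'scene', [280.5, 253.5], [0.431, -0.07])
('corn', 'scene', [236.0, 302.5], [0.431, -0.253])
('potato', 'scene', [255.2, 334.1], [0.518, -0.296])
('potato', 'scene', [222.5, 368.4], [0.51, -0.4])
('potato', 'scene', [205.5, 420.4], [0.554, -0.505])
('lime', 'scene', [275.8, 307.1], [0.516, -0.214])
('tomato', 'scene', [259.8, 276.8], [0.43, -0.159])
blue scene [357, 146, 70, 77, 3279] ((392.40692138671875, 185.59185791015625), (70.76984405517578, 80.56990051269531), 23.569612503051758) [[0.5539, 0.3366], [0.5997, 0.2144]]
blue scene [289, 308, 82, 72, 4135] ((329.07574462890625, 343.33831787109375), (72.06957244873047, 82.0628433227539), 92.22158813476562) [[0.6701, -0.2293], [0.7028, -0.2877]]
[0.51285884 0.08102218 0.0803535 ] knob pair
[ 0.66304486 -0.22453651  0.04460922] lidknob pair
```

View pics/deck_t.png

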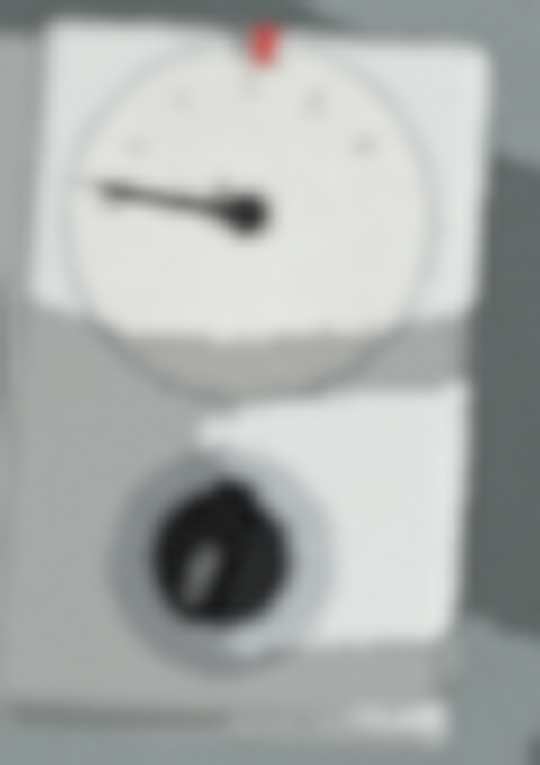

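View pics/deck_s.png

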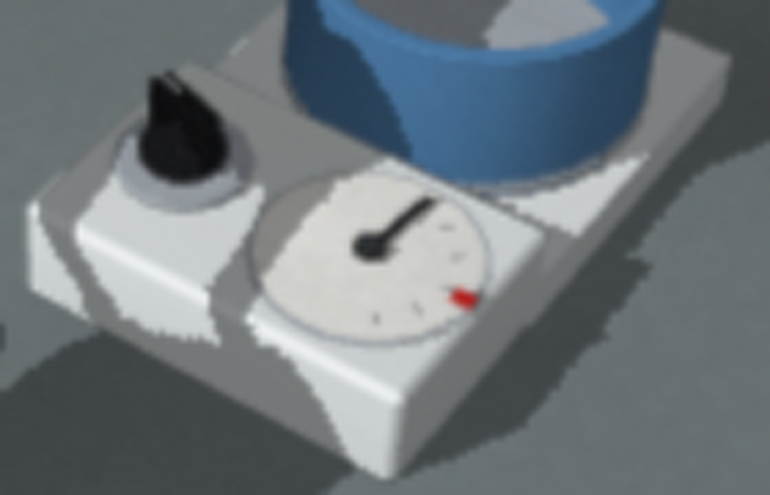

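View pics/lid_t.png

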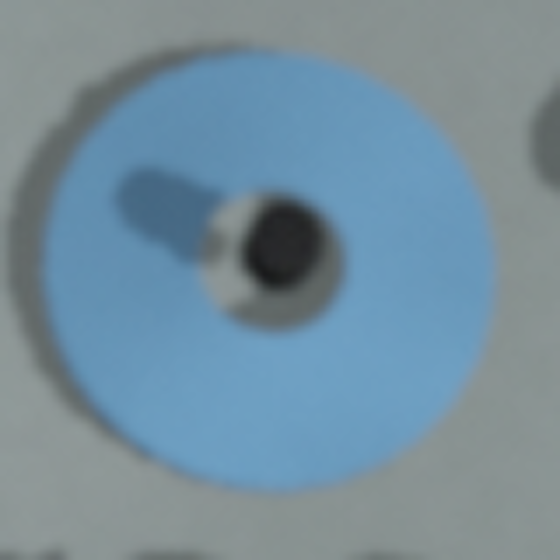

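```bash
cat >> meas.py <<'E'
from scipy.optimize import least_squares
def circ(P,R):
    r=least_squares(lambda c:np.hypot(P[:,0]-c[0],P[:,1]-c[1])-R,P.mean(0),loss='soft_l1',f_scale=.001)
    return r.x,np.sqrt(np.mean(r.fun**2))
def farfit(n,l,z,R,ang=100):
    pts=np.argwhere(l)[:,::-1].astype(np.float32); cs=cv2.findContours(l.astype(np.uint8),0,1)[0]
    hull=max(cs,key=cv2.contourArea)[:,0].astype(float); hull=cv2.convexHull(hull.astype(np.float32))[:,0]
    # densify hull
    P=np.array([plane(n,u,z)[:2] for u in hull]); K,Rr,t=cam(n); c=(-Rr.T@t)[:2]
    m=P.mean(0); d=(m-c)/np.linalg.norm(m-c); v=P-m; cosv=(v@d)/np.linalg.norm(v,axis=1)
    sel=cosv>np.cos(np.radians(ang)); return circ(P[sel],R)
E
python3 - <<'E'
from meas import *
a=cv2.imread("pics/top0.png")[:,:,::-1].copy(); b=cv2.imread("pics/scene0.png")[:,:,::-1].copy()
for n,i in(("top",a),("scene",b)):
    H=hsv(i)
    for s,c,l in comps(n,H,(100,100,30),(125,255,255),900,9000):
        lid=c[0]>300 and n=="top" or n=="scene" and c[1]>300
        for ang in(70,90,180):
            print(n,"lid" if lid else "pot",ang,farfit(n,l,.012 if lid else .12,.091 if lid else .093,ang))
# deck
H=hsv(a); 
red=comps("top",H,(0,90,80),(8,255,255),6,60)+comps("top",H,(172,90,80),(180,255,255),6,60)
for s,c,l in red: print("red top",s.tolist(),c,plane("top",c,.066))
Hs=hsv(b)
for s,c,l in comps("scene",Hs,(0,120,80),(8,255,255),4,80)+comps("scene",Hs,(172,90,80),(180,255,255),4,60): print("red sc",s.tolist(),c,plane("scene",c,.066))
# dial by hand
print("dial hub top",plane("top",(245+248/9-.5,190+213/9-.5),.067),"tip",plane("top",(245+97/9-.5,190+186/9-.5),.067))
print("dial hub sc",plane("scene",(305+370/5.5-.5,190+246/5.5-.5),.067),"tip",plane("scene",(305+434/5.5-.5,190+201/5.5-.5),.067))
print("red inner top",plane("top",(245+262/9-.5,190+62/9-.5),.066),"sc",plane("scene",(305+453/5.5-.5,190+293/5.5-.5),.066))
print("dial circle top",plane("top",(245+252/9-.5,190+218/9-.5),.066))
# deck corners top: (50,22),(490,45)
for u in((50,22),(490,45),(445,640)): print("corner",plane("top",(245+u[0]/9,190+u[1]/9),.06))
E
```

```text
top lid 70 (array([ 0.66276625, -0.22186135]), np.float64(0.00048042427804015754))
top lid 90 (array([ 0.66268775, -0.22183235]), np.float64(0.0010635285009144096))
top lid 180 (array([ 0.66487617, -0.22287425]), np.float64(0.002342662584415942))
top pot 70 (array([0.58247406, 0.24079601]), np.float64(0.0008844395454437096))
top pot 90 (array([0.5822387 , 0.24102909]), np.float64(0.002266518028359559))
top pot 180 (array([0.57921054, 0.23883257]), np.float64(0.0037554232264489017))
scene pot 70 (array([0.56900074, 0.29840226]), np.float64(0.014321508205737797))
scene pot 90 (array([0.56900074, 0.29840226]), np.float64(0.014321508205737797))
scene pot 180 (array([0.60805032, 0.18120626]), np.float64(0.04789162422171382))
scene lid 70 (array([ 0.66620916, -0.22268203]), np.float64(0.00034095382030414293))
scene lid 90 (array([ 0.66628732, -0.22267379]), np.float64(0.00037245781679773175))
scene lid 180 (array([ 0.66662618, -0.22346463]), np.float64(0.0007194765875647562))
red top [273, 193, 3, 4, 8] [273.75 194.25] [0.66800977 0.06695613 0.066     ]
red sc [387, 243, 5, 3, 10] [389.1 243.9] [0.66766906 0.06628103 0.066     ]
dial hub top [0.61526762 0.07218602 0.067     ] tip [0.62461121 0.11724417 0.067     ]
dial hub sc [0.61567045 0.07298532 0.067     ] tip [0.62763885 0.11527297 0.067     ]
red inner top [0.66203539 0.06741494 0.066     ] sc [0.66120389 0.06687076 0.066     ]
dial circle top [0.61393822 0.07106969 0.066     ]
corner [0.67615557 0.13035611 0.06      ]
corner [ 0.66593741 -0.00265695  0.06      ]
corner [0.48446523 0.01471722 0.06      ]
```

```bash
cat >> h.py <<'E'
def go(x,y,z):
    s=readout.read_state(); p=np.array(s['tool_pos']); R=cv2.Rodrigues(np.array(s['tcp_rot']))[0]
    psi=np.arctan2(R[1,0],R[0,0]); tilt=np.degrees(np.arccos(-R[2,2]))
    print("t",round(s['time'],2),"pos",p.round(4),"psi",round(np.degrees(psi),2),"tilt",tilt.round(2),"w",round(s['width'],3),"q6",round(s['q'][5],2),"q1",round(s['q'][0],2),"F",np.round(s['wrist_force'],1))
    print("  shift",(R.T@(np.array([x,y,z])-p)).round(4))
E
python3 -c "
from h import *
go(.508,-.398,.15)"
```

```text
t 0.2 pos [ 0.2037 -0.643   0.2304] psi 17.58 tilt 0.09 w 1.001 q6 -0.04 q1 -1.3 F [ 0.7  0.2 -0.4]
  shift [ 0.3641 -0.1416  0.0806]
```

Emit:
apply_moves:
  plan:
    - [[0.036, -0.014, 0, 0, 0, 0.01, -0.5], [0.072, -0.028, 0, 0, 0, 0.02, -0.5], [0.108, -0.042, 0, 0, 0, 0.04, -0.5], [0.144, -0.056, 0.0, 0, 0, 0.05, -0.5], [0.18, -0.07, 0.0, 0, 0, 0.06, -0.5], [0.216, -0.084, 0.0, 0, 0, 0.08, -0.5], [0.252, -0.098, 0.01, 0, 0, 0.09, -0.5], [0.288, -0.112, 0.02, 0, 0, 0.098, -0.5]]
  force: 40

```text
time: 0.87
tool_pos: [0.4462, -0.4488, 0.212]
tcp_rot: [3.14, -0.004, 0.002]
wrist_force: [-0.4, -1.4, -0.9]
width: 0.744
```

```bash
python3 -c "
from meas import *
for n in('top','scene'):
    i=read_camera(n); cv2.imwrite('pics/%s1.png'%n,i[:,:,::-1])
    for o in pieces(n,i): print(o)
go(.508,-.398,.10)"
```

```text
('corn', 'top', [405.5, 250.5], [0.512, -0.291])
('corn', 'top', [443.5, 252.0], [0.505, -0.396])
('corn', 'top', [325.5, 282.5], [0.429, -0.068])
('corn', 'top', [393.0, 281.5], [0.427, -0.252])
('potato', 'top', [466.6, 198.6], [0.656, -0.474])
('potato', 'top', [481.8, 236.5], [0.547, -0.508])
('potato', 'top', [405.4, 250.3], [0.513, -0.292])
('potato', 'top', [443.1, 252.4], [0.505, -0.397])
('lime', 'top', [376.8, 250.7], [0.513, -0.212])
('tomato', 'top', [474.0, 191.3], [0.676, -0.496])
('tomato', 'top', [355.9, 284.9], [0.42, -0.151])
('corn', 'scene', [280.5, 253.5], [0.431, -0.07])
('corn', 'scene', [236.0, 302.5], [0.431, -0.253])
('potato', 'scene', [255.2, 334.1], [0.518, -0.296])
('potato', 'scene', [222.5, 368.4], [0.51, -0.4])
('potato', 'scene', [205.4, 420.3], [0.554, -0.505])
('lime', 'scene', [276.0, 307.4], [0.517, -0.214])
('tomato', 'scene', [259.8, 276.8], [0.43, -0.159])
t 0.97 pos [ 0.4478 -0.4448  0.209 ] psi 0.23 tilt 0.25 w 0.745 q6 0.74 q1 -0.82 F [-0.1 -0.1 -0.4]
  shift [ 0.0605 -0.0461  0.1092]
```

Emit:
apply_moves:
  plan:
    - [[0.03, -0.023, 0.02, 0, 0, 0, -0.5], [0.06, -0.046, 0.04, 0, 0, 0, -0.5], [0.06, -0.046, 0.08, 0, 0, 0, -0.5], [0.06, -0.046, 0.12, 0, 0, 0, -0.5], [0.06, -0.046, 0.15, 0, 0, 0, -0.5], [0.06, -0.046, 0.17, 0, 0, 0, -0.5], [0.06, -0.046, 0.19, 0, 0, 0, -0.5], [0.06, -0.046, 0.2, 0, 0, 0, -0.5]]

```text
time: 1.63
tool_pos: [0.5024, -0.4028, 0.0078]
tcp_rot: [-3.138, 0.002, 0.006]
wrist_force: [-1.0, -0.3, 0.0]
width: 0.753
```

```bash
python3 -c "
from meas import *
i=read_camera('scene'); crop('scene',i,160,270,340,410,4,'g1')
go(.508,-.398,.0)"
```

```text
t 1.68 pos [ 0.5019 -0.4023  0.0069] psi -0.07 tilt 0.38 w 0.752 q6 0.86 q1 -0.71 F [ 0.6  1.  -1.6]
  shift [ 0.0062 -0.0043  0.0069]
```

View pics/g1.png

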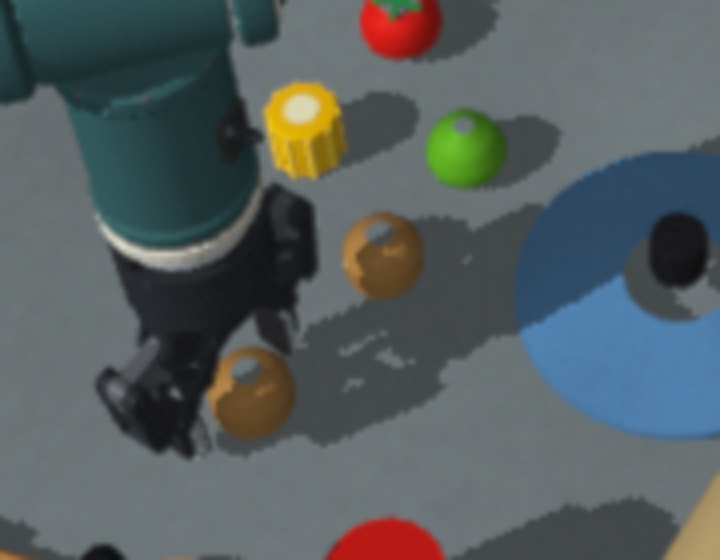

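Emit:
apply_moves:
  plan:
    - [[0.005, -0.004, 0.004, 0, 0, 0, -0.5], [0.005, -0.004, 0.006, 0, 0, 0, -0.5], [0.005, -0.004, 0.006, 0, 0, 0, 1], [0.005, -0.004, 0.006, 0, 0, 0, 1], [0.005, -0.004, 0.006, 0, 0, 0, 1], [0.005, -0.004, 0.006, 0, 0, 0, 1], [0.005, -0.004, 0.006, 0, 0, 0, 1], [0.005, -0.004, 0.006, 0, 0, 0, 1]]
  force: 40

```text
time: 2.35
tool_pos: [0.5109, -0.4008, 0.0072]
tcp_rot: [3.139, -0.002, 0.004]
wrist_force: [0.0, 1.0, 6.9]
width: 0.5
```

Emit:
apply_moves:
  plan:
    - [[0, 0, -0.01, 0, 0, 0, 1], [0, 0, -0.03, 0, 0, 0, 1], [0, 0, -0.06, 0, 0, 0, 1], [0, 0, -0.1, 0, 0, 0, 1], [0, 0, -0.14, 0, 0, 0, 1], [0, 0, -0.18, 0, 0, 0, 1], [0, 0, -0.2, 0, 0, 0, 1], [0, 0, -0.2, 0, 0, 0, 1]]

```text
time: 3.02
tool_pos: [0.5125, -0.4024, 0.2137]
tcp_rot: [3.133, -0.002, 0.015]
wrist_force: [2.0, -0.8, 0.4]
width: 0.501
```

```bash
python3 -c "
from meas import *
i=read_camera('scene'); crop('scene',i,100,200,340,410,3,'g2')
go(.583+.044,.240,.2)"
```

```text
t 3.07 pos [ 0.5112 -0.4013  0.2101] psi -0.06 tilt 0.44 w 0.5 q6 0.87 q1 -0.7 F [-0.2 -1.2 -0.8]
  shift [ 0.115  -0.6415  0.0076]
```

View pics/g2.png

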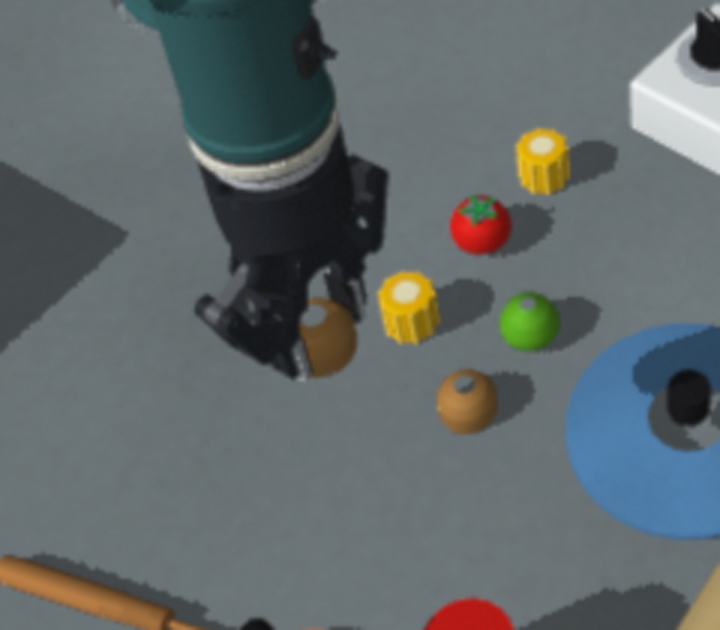

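Emit:
apply_moves:
  plan:
    - [[0.005, -0.03, 0, 0, 0, 0, 1], [0.012, -0.07, 0, 0, 0, 0, 1], [0.019, -0.11, 0, 0, 0, 0, 1], [0.026, -0.15, 0, 0, 0, 0, 1], [0.034, -0.19, 0, 0, 0, 0, 1], [0.041, -0.23, 0, 0, 0, 0, 1], [0.048, -0.27, 0, 0, 0, 0, 1], [0.055, -0.31, 0, 0, 0, 0, 1]]

```text
time: 3.73
tool_pos: [0.5632, -0.0877, 0.2029]
tcp_rot: [-3.141, 0.002, 0.006]
wrist_force: [0.6, -0.3, -1.0]
width: 0.501
```

Emit:
apply_moves:
  plan:
    - [[0.006, -0.04, 0, 0, 0, 0, 1], [0.014, -0.08, 0, 0, 0, 0, 1], [0.021, -0.12, 0, 0, 0, 0, 1], [0.028, -0.16, 0, 0, 0, 0, 1], [0.036, -0.2, 0, 0, 0, 0, 1], [0.043, -0.24, 0, 0, 0, 0, 1], [0.05, -0.28, 0, 0, 0, 0, 1], [0.055, -0.3, 0, 0, 0, 0, 1]]

```text
time: 4.4
tool_pos: [0.6186, 0.2142, 0.2026]
tcp_rot: [-3.141, -0.002, 0.006]
wrist_force: [-0.1, -0.8, -0.3]
width: 0.498
```

```bash
python3 -c "
from meas import *
i=read_camera('scene'); crop('scene',i,300,100,480,270,4,'g3')
j=read_camera('top'); crop('top',j,150,160,330,300,4,'g4')
go(.583+.044,.240,.07)"
```

```text
t 4.5 pos [0.6189 0.2136 0.2025] psi 0.19 tilt 0.22 w 0.499 q6 1.86 q1 0.29 F [-0.2 -0.8 -0.6]
  shift [ 0.0086 -0.0264  0.1325]
```

View pics/g3.png

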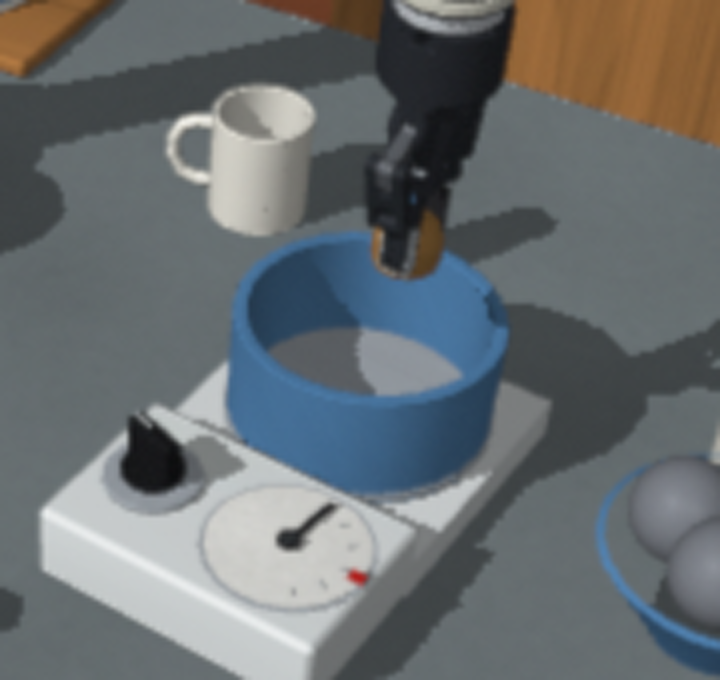

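View pics/g4.png

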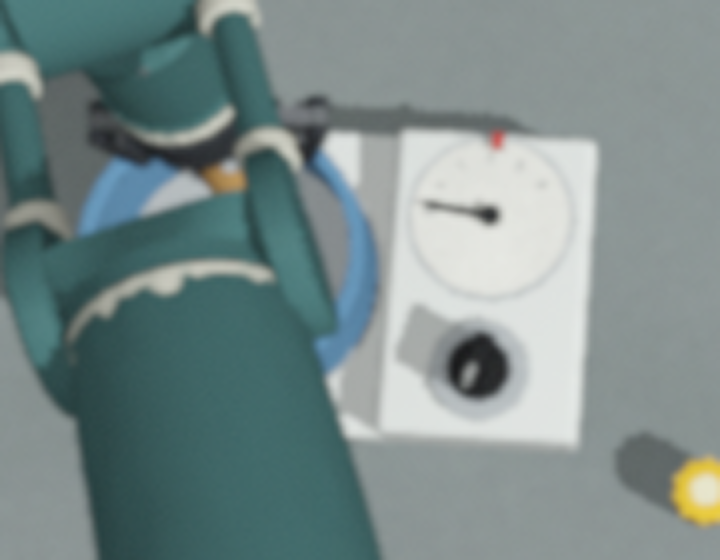

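```bash
python3 -c "
from meas import *
print([plane('scene',(300+u/4-.4,100+v/4-.4),.12).round(4) for u,v in((368,318),(229,325),(508,330),(368,403))])
print([ (proj('scene',(.583+.093*np.cos(t),.24+.093*np.sin(t),.12))-[300,100])*4 for t in np.arange(0,6.28,.785)])"
```

```text
[array([0.5861, 0.238 , 0.12  ]), array([0.5101, 0.1824, 0.12  ]), array([0.6712, 0.2756, 0.12  ]), array([0.6235, 0.1597, 0.12  ])]
[array([492.01755101, 360.21308983]), array([493.0281875 , 293.49389038]), array([421.30686727, 242.23766183]), array([319.83721087, 232.4217922 ]), array([241.67362571, 268.58530478]), array([230.97274743, 333.41515865]), array([300.55894744, 390.54816644]), array([411.55236815, 402.35724509])]
```

Emit:
apply_moves:
  plan:
    - [[0.007, -0.026, 0.0, 0, 0, 0, 1], [0.007, -0.026, 0.03, 0, 0, 0, 1], [0.007, -0.026, 0.06, 0, 0, 0, 1], [0.007, -0.026, 0.09, 0, 0, 0, 1], [0.007, -0.026, 0.115, 0, 0, 0, 1], [0.007, -0.026, 0.13, 0, 0, 0, 1], [0.007, -0.026, 0.13, 0, 0, 0, 1], [0.007, -0.026, 0.13, 0, 0, 0, 1]]

```text
time: 5.17
tool_pos: [0.6251, 0.2344, 0.0726]
tcp_rot: [3.139, -0.003, -0.008]
wrist_force: [0.3, -0.6, -0.1]
width: 0.498
```

Emit:
apply_moves:
  plan:
    - [[0, 0, 0, 0, 0, 0, -0.3], [0, 0, 0, 0, 0, 0, -0.3], [0, 0, 0, 0, 0, 0, -0.3], [0, 0, -0.02, 0, 0, 0, -0.3], [0, 0, -0.05, 0, 0, 0, -0.3], [0, 0, -0.09, 0, 0, 0, -0.3], [0, 0, -0.13, 0, 0, 0, -0.3], [0, 0, -0.14, 0, 0, 0, -0.5]]

```text
time: 5.83
tool_pos: [0.6316, 0.2375, 0.2258]
tcp_rot: [-3.137, 0.001, -0.022]
wrist_force: [0.7, -0.3, 2.3]
width: 0.75
```

```bash
python3 -c "
from meas import *
i=read_camera('scene'); crop('scene',i,300,100,480,270,4,'g5')
for o in pieces('scene',i): print(o)
go(.516,-.293,.2)"
```

```text
('corn', 'scene', [280.5, 253.5], [0.431, -0.07])
('corn', 'scene', [236.0, 302.5], [0.431, -0.253])
('potato', 'scene', [255.2, 334.1], [0.518, -0.296])
('potato', 'scene', [205.5, 420.3], [0.554, -0.505])
('lime', 'scene', [275.9, 307.4], [0.517, -0.214])
('tomato', 'scene', [259.8, 276.8], [0.43, -0.159])
t 5.88 pos [0.6319 0.2376 0.2259] psi -0.06 tilt 0.91 w 0.745 q6 1.89 q1 0.32 F [1.3 0.9 2.1]
  shift [-0.1158  0.5309  0.0215]
```

View pics/g5.png

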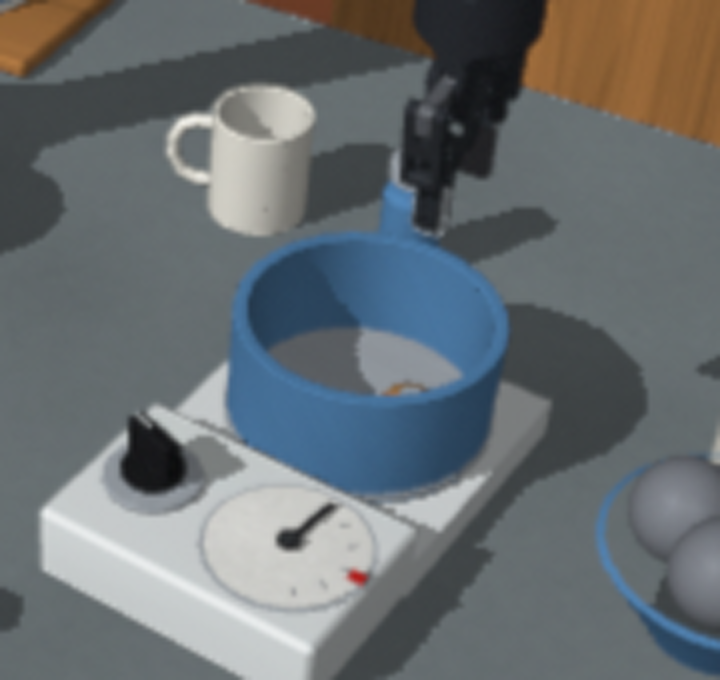

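Emit:
apply_moves:
  plan:
    - [[-0.008, 0.04, 0, 0, 0, 0, -0.5], [-0.017, 0.08, 0, 0, 0, 0, -0.5], [-0.026, 0.12, 0, 0, 0, 0, -0.5], [-0.034, 0.16, 0, 0, 0, 0, -0.5], [-0.043, 0.2, 0, 0, 0, 0, -0.5], [-0.052, 0.24, 0, 0, 0, 0, -0.5], [-0.06, 0.28, 0, 0, 0, 0, -0.5], [-0.069, 0.32, 0, 0, 0, 0, -0.5]]

```text
time: 6.55
tool_pos: [0.5573, -0.0856, 0.2158]
tcp_rot: [3.141, -0.001, 0.002]
wrist_force: [1.0, -0.0, -0.2]
width: 0.752
```

Emit:
apply_moves:
  plan:
    - [[-0.008, 0.04, 0, 0, 0, 0, -0.5], [-0.017, 0.08, 0, 0, 0, 0, -0.5], [-0.026, 0.12, 0, 0, 0, 0, -0.5], [-0.034, 0.16, 0.02, 0, 0, 0, -0.5], [-0.043, 0.2, 0.05, 0, 0, 0, -0.5], [-0.046, 0.21, 0.09, 0, 0, 0, -0.5], [-0.046, 0.21, 0.11, 0, 0, 0, -0.5], [-0.046, 0.21, 0.12, 0, 0, 0, -0.5]]

```text
time: 7.22
tool_pos: [0.5079, -0.2936, 0.0904]
tcp_rot: [-3.138, 0.006, 0.01]
wrist_force: [-1.2, 0.4, -1.7]
width: 0.749
```

```bash
python3 -c "
from meas import *
for n in('scene','top'):
  i=read_camera(n)
  for o in pieces(n,i): print(o)
go(.515,-.294,.010)"
```

```text
('corn', 'scene', [280.5, 253.5], [0.431, -0.07])
('potato', 'scene', [255.2, 334.1], [0.518, -0.296])
('potato', 'scene', [205.5, 420.4], [0.554, -0.505])
('lime', 'scene', [276.0, 307.4], [0.517, -0.214])
('corn', 'top', [325.5, 282.5], [0.429, -0.068])
('potato', 'top', [466.6, 198.6], [0.656, -0.474])
('potato', 'top', [212.6, 213.4], [0.63, 0.241])
('lime', 'top', [376.8, 250.7], [0.513, -0.212])
('tomato', 'top', [474.0, 191.3], [0.676, -0.496])
t 7.32 pos [ 0.5096 -0.2925  0.0926] psi -0.1 tilt 0.34 w 0.747 q6 1.01 q1 -0.56 F [0.1 0.5 0.8]
  shift [0.0058 0.0017 0.0826]
```

Emit:
apply_moves:
  plan:
    - [[0.006, 0.001, 0.02, 0, 0, 0, -0.5], [0.006, 0.001, 0.05, 0, 0, 0, -0.5], [0.006, 0.001, 0.07, 0, 0, 0, -0.5], [0.006, 0.001, 0.082, 0, 0, 0, -0.5], [0.006, 0.001, 0.083, 0, 0, 0, -0.5], [0.006, 0.001, 0.083, 0, 0, 0, 1], [0.006, 0.001, 0.083, 0, 0, 0, 1], [0.006, 0.001, 0.083, 0, 0, 0, 1]]

```text
time: 7.98
tool_pos: [0.5197, -0.2957, 0.0149]
tcp_rot: [3.139, -0.001, 0.006]
wrist_force: [0.4, 0.5, 2.6]
width: 0.484
```

Emit:
apply_moves:
  plan:
    - [[0, 0, 0, 0, 0, 0, 1], [0, 0, 0, 0, 0, 0, 1], [0, 0, -0.03, 0, 0, 0, 1], [0, 0, -0.07, 0, 0, 0, 1], [0, 0, -0.11, 0, 0, 0, 1], [0, 0, -0.15, 0, 0, 0, 1], [0, 0, -0.19, 0, 0, 0, 1], [0, 0, -0.2, 0, 0, 0, 1]]

```text
time: 8.65
tool_pos: [0.5213, -0.2972, 0.2216]
tcp_rot: [3.134, -0.002, 0.018]
wrist_force: [1.7, -1.1, 0.3]
width: 0.485
```

```bash
python3 -c "
from meas import *
go(.585-.044,.239,.2)"
```

```text
t 8.65 pos [ 0.5213 -0.2972  0.2216] psi -0.07 tilt 0.78 w 0.485 q6 1.01 q1 -0.56 F [ 1.7 -1.1  0.3]
  shift [ 0.0188 -0.5364  0.0179]
```

Emit:
apply_moves:
  plan:
    - [[0.001, -0.03, 0, 0, 0, 0, 1], [0.002, -0.07, 0, 0, 0, 0, 1], [0.003, -0.11, 0, 0, 0, 0, 1], [0.005, -0.15, 0, 0, 0, 0, 1], [0.006, -0.19, 0, 0, 0, 0, 1], [0.007, -0.23, 0, 0, 0, 0, 1], [0.009, -0.27, 0, 0, 0, 0, 1], [0.01, -0.31, 0, 0, 0, 0, 1]]

```text
time: 9.32
tool_pos: [0.5278, 0.0169, 0.2127]
tcp_rot: [3.141, -0.002, 0.002]
wrist_force: [0.3, -0.9, -0.5]
width: 0.487
```

Emit:
apply_moves:
  plan:
    - [[0.002, -0.04, 0, 0, 0, 0, 1], [0.003, -0.08, 0, 0, 0, 0, 1], [0.004, -0.12, 0, 0, 0, 0, 1], [0.006, -0.16, 0, 0, 0, 0, 1], [0.008, -0.2, 0, 0, 0, 0, 1], [0.009, -0.225, 0, 0, 0, 0, 1], [0.009, -0.225, 0, 0, 0, 0, 1], [0.009, -0.225, 0.0, 0, 0, 0, 1]]

```text
time: 9.98
tool_pos: [0.537, 0.2413, 0.2122]
tcp_rot: [3.141, 0.003, -0.0]
wrist_force: [-1.0, -0.6, 0.0]
width: 0.483
```

```bash
python3 -c "
from meas import *
i=read_camera('scene'); crop('scene',i,300,100,480,270,4,'g6')
go(.585-.044,.239,.07)"
```

```text
t 10.03 pos [0.537  0.2401 0.2121] psi 0.02 tilt 0.06 w 0.484 q6 1.95 q1 0.38 F [ 0.5 -0.2 -0.9]
  shift [0.004  0.001  0.1421]
```

View pics/g6.png

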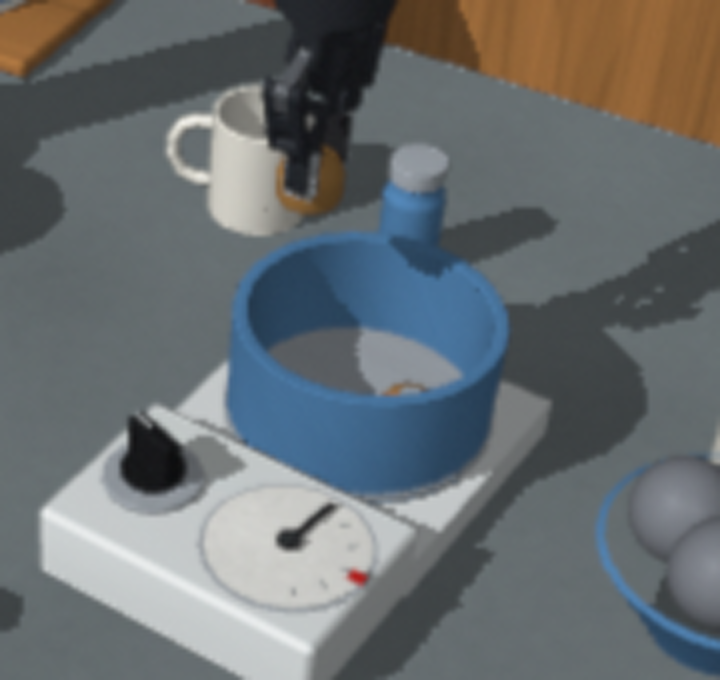

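Potato is held and above the pot's near side.

Emit:
apply_moves:
  plan:
    - [[0.004, 0, 0.03, 0, 0, 0, 1], [0.004, 0, 0.06, 0, 0, 0, 1], [0.004, 0, 0.09, 0, 0, 0, 1], [0.004, 0, 0.12, 0, 0, 0, 1], [0.004, 0, 0.135, 0, 0, 0, 1], [0.004, 0, 0.14, 0, 0, 0, 1], [0.004, 0, 0.14, 0, 0, 0, 1], [0.004, 0, 0.14, 0, 0, 0, -0.3]]

```text
time: 10.7
tool_pos: [0.5421, 0.2393, 0.0732]
tcp_rot: [-3.141, 0.004, -0.001]
wrist_force: [-0.2, 0.7, 1.3]
width: 0.612
```

Emit:
apply_moves:
  plan:
    - [[0, 0, 0, 0, 0, 0, -0.3], [0, 0, 0, 0, 0, 0, -0.3], [0, 0, 0, 0, 0, 0, -0.3], [0, 0, -0.02, 0, 0, 0, -0.3], [0, 0, -0.05, 0, 0, 0, -0.3], [0, 0, -0.09, 0, 0, 0, -0.3], [0, 0, -0.13, 0, 0, 0, -0.3], [0, 0, -0.14, 0, 0, 0, -0.5]]

```text
time: 11.37
tool_pos: [0.5453, 0.2419, 0.2213]
tcp_rot: [-3.137, 0.001, -0.019]
wrist_force: [1.4, 0.8, 1.3]
width: 0.747
```

```bash
python3 -c "
from meas import *
i=read_camera('scene'); crop('scene',i,300,100,480,270,4,'g7')
for o in pieces('scene',i): print(o)
go(.430,-.252,.2)"
```

```text
('corn', 'scene', [280.5, 253.5], [0.431, -0.07])
('corn', 'scene', [236.0, 302.5], [0.431, -0.253])
('potato', 'scene', [205.5, 420.3], [0.554, -0.505])
('lime', 'scene', [275.9, 307.4], [0.517, -0.214])
('tomato', 'scene', [259.8, 276.8], [0.43, -0.159])
t 11.42 pos [0.5455 0.242  0.2212] psi -0.04 tilt 0.8 w 0.75 q6 1.95 q1 0.38 F [1.2 0.4 1.2]
  shift [-0.1154  0.4942  0.0172]
```

View pics/g7.png

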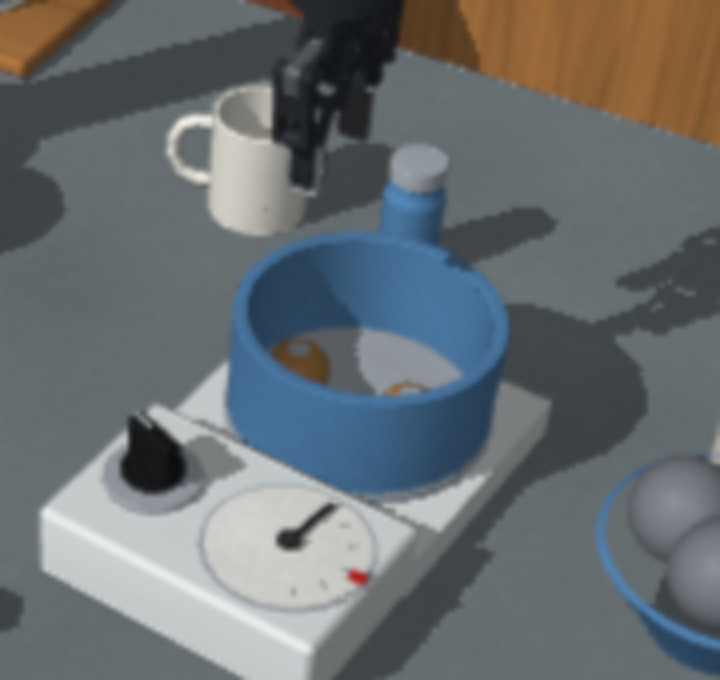

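Both potatoes are in. Next corn B.

Emit:
apply_moves:
  plan:
    - [[-0.009, 0.04, 0, 0, 0, 0, -0.5], [-0.018, 0.08, 0, 0, 0, 0, -0.5], [-0.028, 0.12, 0, 0, 0, 0, -0.5], [-0.037, 0.16, 0, 0, 0, 0, -0.5], [-0.046, 0.2, 0, 0, 0, 0, -0.5], [-0.056, 0.24, 0, 0, 0, 0, -0.5], [-0.065, 0.28, 0, 0, 0, 0, -0.5], [-0.075, 0.32, 0, 0, 0, 0, -0.5]]

```text
time: 12.08
tool_pos: [0.465, -0.0813, 0.2122]
tcp_rot: [3.141, -0.001, 0.001]
wrist_force: [-0.1, 0.8, 0.1]
width: 0.748
```

Emit:
apply_moves:
  plan:
    - [[-0.009, 0.04, 0, 0, 0, 0, -0.5], [-0.018, 0.08, 0, 0, 0, 0, -0.5], [-0.028, 0.12, 0, 0, 0, 0, -0.5], [-0.037, 0.16, 0, 0, 0, 0, -0.5], [-0.04, 0.174, 0.03, 0, 0, 0, -0.5], [-0.04, 0.174, 0.07, 0, 0, 0, -0.5], [-0.04, 0.174, 0.11, 0, 0, 0, -0.5], [-0.04, 0.174, 0.12, 0, 0, 0, -0.5]]

```text
time: 12.75
tool_pos: [0.421, -0.2513, 0.086]
tcp_rot: [-3.136, 0.004, 0.014]
wrist_force: [-0.9, 0.8, -1.5]
width: 0.749
```

```bash
python3 -c "
from meas import *
for n in('scene','top'):
  i=read_camera(n)
  for o in pieces(n,i): print(o)
go(.430,-.252,.012)"
```

```text
('corn', 'scene', [280.5, 253.5], [0.431, -0.07])
('corn', 'scene', [236.0, 302.5], [0.431, -0.253])
('potato', 'scene', [375.5, 190.0], [0.521, 0.29])
('potato', 'scene', [205.5, 420.4], [0.554, -0.505])
('lime', 'scene', [275.9, 307.2], [0.517, -0.214])
('tomato', 'scene', [259.8, 276.8], [0.43, -0.159])
('corn', 'top', [212.0, 212.5], [0.632, 0.242])
('corn', 'top', [325.5, 282.5], [0.429, -0.068])
('potato', 'top', [466.5, 198.7], [0.656, -0.474])
('potato', 'top', [212.3, 213.2], [0.631, 0.242])
('potato', 'top', [211.3, 244.4], [0.543, 0.244])
('lime', 'top', [376.8, 250.7], [0.513, -0.212])
('tomato', 'top', [474.1, 191.3], [0.676, -0.496])
t 12.85 pos [ 0.4231 -0.2519  0.0893] psi -0.06 tilt 0.43 w 0.745 q6 0.98 q1 -0.59 F [0.4 0.3 1. ]
  shift [0.0074 0.0004 0.0773]
```

Emit:
apply_moves:
  plan:
    - [[0.006, 0, 0.02, 0, 0, 0, -0.5], [0.006, 0, 0.05, 0, 0, 0, -0.5], [0.006, 0, 0.07, 0, 0, 0, -0.5], [0.006, 0, 0.077, 0, 0, 0, -0.5], [0.006, 0, 0.077, 0, 0, 0, -0.5], [0.006, 0, 0.077, 0, 0, 0, 1], [0.006, 0, 0.077, 0, 0, 0, 1], [0.006, 0, 0.077, 0, 0, 0, 1]]

```text
time: 13.52
tool_pos: [0.434, -0.2549, 0.0179]
tcp_rot: [3.139, -0.001, 0.007]
wrist_force: [0.1, 1.2, 5.6]
width: 0.476
```

Emit:
apply_moves:
  plan:
    - [[0, 0, 0, 0, 0, 0, 1], [0, 0, 0, 0, 0, 0, 1], [0, 0, -0.03, 0, 0, 0, 1], [0, 0, -0.07, 0, 0, 0, 1], [0, 0, -0.11, 0, 0, 0, 1], [0, 0, -0.15, 0, 0, 0, 1], [0, 0, -0.19, 0, 0, 0, 1], [0, 0, -0.2, 0, 0, 0, 1]]

```text
time: 14.18
tool_pos: [0.4354, -0.2561, 0.2243]
tcp_rot: [3.134, -0.002, 0.018]
wrist_force: [0.9, -1.1, 0.7]
width: 0.477
```

```bash
python3 -c "
from meas import *
go(.585,.239+.033,.2)"
```

```text
t 14.18 pos [ 0.4354 -0.2561  0.2243] psi -0.06 tilt 0.8 w 0.477 q6 0.99 q1 -0.58 F [ 0.9 -1.1  0.7]
  shift [ 0.1488 -0.5285  0.022 ]
```

Emit:
apply_moves:
  plan:
    - [[0.009, -0.03, 0, 0, 0, 0, 1], [0.019, -0.068, 0, 0, 0, 0, 1], [0.03, -0.106, 0, 0, 0, 0, 1], [0.041, -0.145, 0, 0, 0, 0, 1], [0.052, -0.184, 0, 0, 0, 0, 1], [0.063, -0.223, 0, 0, 0, 0, 1], [0.074, -0.262, 0, 0, 0, 0, 1], [0.085, -0.3, 0, 0, 0, 0, 1]]

```text
time: 14.85
tool_pos: [0.5172, 0.0482, 0.216]
tcp_rot: [3.142, -0.001, 0.002]
wrist_force: [0.8, -0.1, -0.5]
width: 0.475
```

Emit:
apply_moves:
  plan:
    - [[0.011, -0.038, 0, 0, 0, 0, 1], [0.021, -0.076, 0, 0, 0, 0, 1], [0.032, -0.114, 0, 0, 0, 0, 1], [0.043, -0.152, 0, 0, 0, 0, 1], [0.053, -0.19, 0, 0, 0, 0, 1], [0.062, -0.225, 0, 0, 0, 0, 1], [0.062, -0.225, 0, 0, 0, 0, 1], [0.062, -0.225, 0.0, 0, 0, 0, 1]]

```text
time: 15.52
tool_pos: [0.5793, 0.2729, 0.2151]
tcp_rot: [3.141, 0.003, -0.0]
wrist_force: [0.5, -0.9, -0.3]
width: 0.476
```

```bash
python3 -c "
from meas import *
i=read_camera('scene'); crop('scene',i,300,100,480,270,4,'g8')
go(.585,.239+.033,.08)"
```

```text
t 15.57 pos [0.579  0.2715 0.2151] psi 0.04 tilt 0.05 w 0.475 q6 1.97 q1 0.4 F [-0.5 -0.7  0.1]
  shift [ 0.006  -0.0006  0.1351]
```

View pics/g8.png

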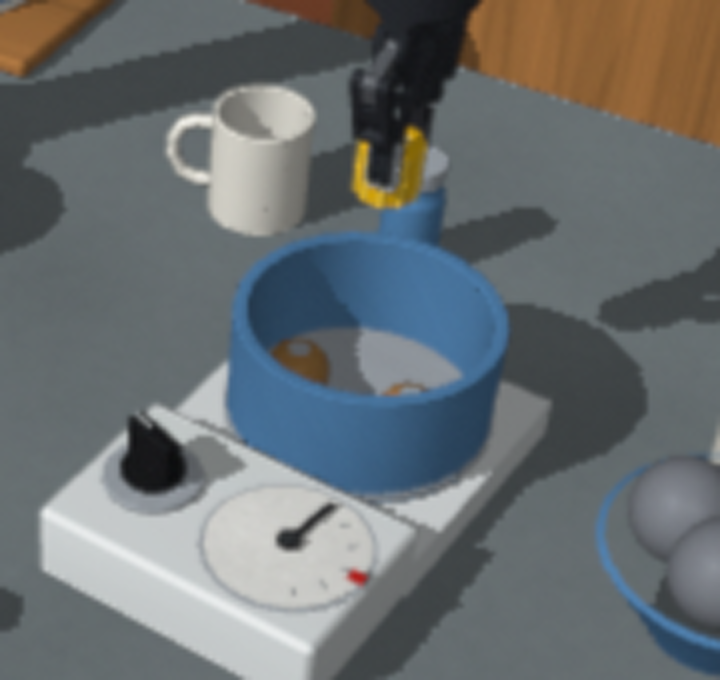

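Emit:
apply_moves:
  plan:
    - [[0.004, 0, 0.03, 0, 0, 0, 1], [0.004, 0, 0.06, 0, 0, 0, 1], [0.004, 0, 0.09, 0, 0, 0, 1], [0.004, 0, 0.12, 0, 0, 0, 1], [0.004, 0, 0.135, 0, 0, 0, 1], [0.004, 0, 0.135, 0, 0, 0, 1], [0.004, 0, 0.135, 0, 0, 0, 1], [0.004, 0, 0.135, 0, 0, 0, -0.15]]

```text
time: 16.23
tool_pos: [0.5846, 0.2706, 0.0822]
tcp_rot: [-3.141, 0.004, -0.004]
wrist_force: [1.5, 0.0, 0.6]
width: 0.569
```

Emit:
apply_moves:
  plan:
    - [[0, 0, 0, 0, 0, 0, -0.15], [0, 0, 0, 0, 0, 0, -0.15], [0, 0, 0, 0, 0, 0, -0.15], [0, 0, -0.02, 0, 0, 0, -0.15], [0, 0, -0.05, 0, 0, 0, -0.15], [0, 0, -0.09, 0, 0, 0, -0.15], [0, 0, -0.13, 0, 0, 0, -0.3], [0, 0, -0.14, 0, 0, 0, -0.5]]

```text
time: 16.9
tool_pos: [0.5872, 0.2729, 0.2297]
tcp_rot: [-3.136, 0.001, -0.019]
wrist_force: [0.9, 0.8, 0.2]
width: 0.746
```

```bash
python3 -c "
from meas import *
i=read_camera('scene'); crop('scene',i,300,100,480,270,4,'g9')
for o in pieces('scene',i): print(o)
go(.430,-.069,.2)"
```

```text
('corn', 'scene', [393.0, 188.5], [0.565, 0.316])
('corn', 'scene', [280.5, 253.5], [0.431, -0.07])
('potato', 'scene', [205.5, 420.3], [0.554, -0.505])
('lime', 'scene', [276.0, 307.5], [0.517, -0.214])
('tomato', 'scene', [259.8, 276.8], [0.43, -0.159])
t 16.95 pos [0.5875 0.273  0.2298] psi -0.04 tilt 0.82 w 0.751 q6 1.97 q1 0.4 F [0.6 0.4 2.1]
  shift [-0.1576  0.3423  0.0258]
```

View pics/g9.png

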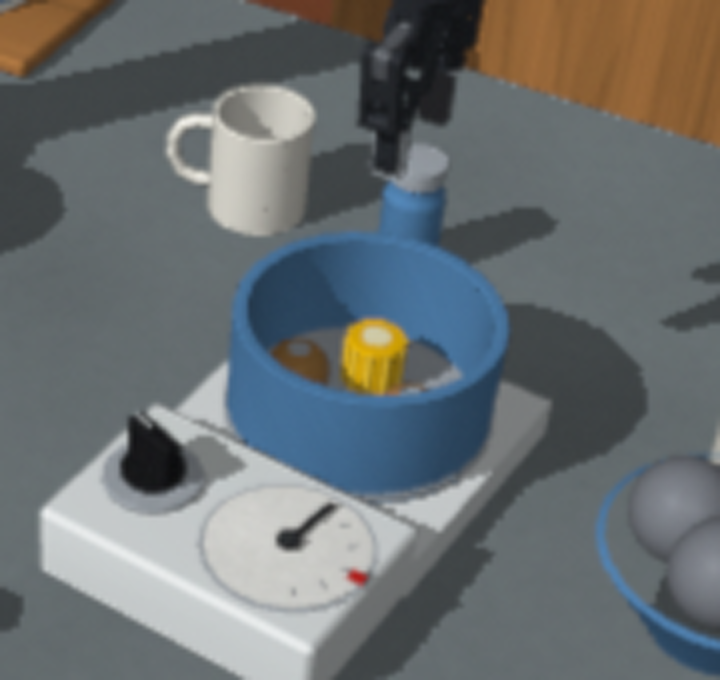

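Corn stands in the pot. Next, the last corn at (0.430, -0.069).

Emit:
apply_moves:
  plan:
    - [[-0.018, 0.038, 0, 0, 0, 0, -0.5], [-0.035, 0.076, 0, 0, 0, 0, -0.5], [-0.052, 0.114, 0, 0, 0, 0, -0.5], [-0.07, 0.152, 0, 0, 0, 0, -0.5], [-0.087, 0.19, 0, 0, 0, 0, -0.5], [-0.105, 0.228, 0, 0, 0, 0, -0.5], [-0.122, 0.266, 0, 0, 0, 0, -0.5], [-0.14, 0.304, 0, 0, 0, 0, -0.5]]

```text
time: 17.62
tool_pos: [0.4423, -0.0328, 0.2201]
tcp_rot: [3.141, -0.0, 0.001]
wrist_force: [0.5, 0.6, -0.0]
width: 0.753
```

Emit:
apply_moves:
  plan:
    - [[-0.017, 0.038, 0, 0, 0, 0, -0.5], [-0.017, 0.038, 0.04, 0, 0, 0, -0.5], [-0.017, 0.038, 0.08, 0, 0, 0, -0.5], [-0.017, 0.038, 0.12, 0, 0, 0, -0.5], [-0.017, 0.038, 0.13, 0, 0, 0, -0.5], [-0.017, 0.038, 0.13, 0, 0, 0, -0.5], [-0.017, 0.038, 0.13, 0, 0, 0, -0.5], [-0.017, 0.038, 0.13, 0, 0, 0, -0.5]]

```text
time: 18.28
tool_pos: [0.4288, -0.0697, 0.0926]
tcp_rot: [3.141, -0.001, 0.006]
wrist_force: [0.7, 0.1, 0.9]
width: 0.75
```

```bash
python3 -c "
from meas import *
for n in('scene','top'):
  i=read_camera(n)
  for o in pieces(n,i): print(o)
go(.430,-.069,.012)"
```

```text
('corn', 'scene', [393.0, 188.5], [0.565, 0.316])
('corn', 'scene', [280.5, 253.5], [0.431, -0.07])
('potato', 'scene', [375.6, 190.2], [0.522, 0.289])
('potato', 'scene', [205.5, 420.4], [0.554, -0.505])
('lime', 'scene', [276.0, 307.4], [0.517, -0.214])
('tomato', 'scene', [259.8, 276.8], [0.43, -0.159])
('corn', 'top', [197.5, 228.0], [0.589, 0.281])
('potato', 'top', [466.4, 198.6], [0.657, -0.474])
('potato', 'top', [212.6, 213.4], [0.63, 0.241])
('potato', 'top', [211.3, 244.3], [0.543, 0.244])
('lime', 'top', [376.9, 250.7], [0.513, -0.213])
('tomato', 'top', [474.0, 191.3], [0.676, -0.496])
t 18.38 pos [ 0.4291 -0.0697  0.093 ] psi -0.02 tilt 0.29 w 0.752 q6 1.35 q1 -0.22 F [-0.6 -0.1 -0.3]
  shift [ 0.0005 -0.0008  0.081 ]
```

Emit:
apply_moves:
  plan:
    - [[0.001, 0, 0.02, 0, 0, 0, -0.5], [0.001, 0, 0.05, 0, 0, 0, -0.5], [0.001, 0, 0.07, 0, 0, 0, -0.5], [0.001, 0, 0.08, 0, 0, 0, -0.5], [0.001, 0, 0.08, 0, 0, 0, -0.5], [0.001, 0, 0.08, 0, 0, 0, 1], [0.001, 0, 0.08, 0, 0, 0, 1], [0.001, 0, 0.08, 0, 0, 0, 1]]

```text
time: 19.05
tool_pos: [0.4296, -0.0698, 0.0122]
tcp_rot: [3.141, -0.002, 0.006]
wrist_force: [-0.6, 0.1, -0.4]
width: 0.479
```

Emit:
apply_moves:
  plan:
    - [[0, 0, 0, 0, 0, 0, 1], [0, 0, 0, 0, 0, 0, 1], [0, 0, -0.03, 0, 0, 0, 1], [0, 0, -0.07, 0, 0, 0, 1], [0, 0, -0.11, 0, 0, 0, 1], [0, 0, -0.15, 0, 0, 0, 1], [0, 0, -0.19, 0, 0, 0, 1], [0, 0, -0.2, 0, 0, 0, 1]]

```text
time: 19.72
tool_pos: [0.4315, -0.0703, 0.2182]
tcp_rot: [3.139, -0.002, 0.019]
wrist_force: [1.1, -0.9, -0.5]
width: 0.478
```

```bash
python3 -c "
from meas import *
go(.585,.239-.033,.2)"
```

```text
t 19.72 pos [ 0.4315 -0.0703  0.2182] psi -0.06 tilt 0.72 w 0.478 q6 1.35 q1 -0.22 F [ 1.1 -0.9 -0.5]
  shift [ 0.153  -0.2766  0.0193]
```

Emit:
apply_moves:
  plan:
    - [[0.019, -0.035, 0, 0, 0, 0, 1], [0.038, -0.069, 0, 0, 0, 0, 1], [0.057, -0.104, 0, 0, 0, 0, 1], [0.076, -0.138, 0, 0, 0, 0, 1], [0.095, -0.172, 0, 0, 0, 0, 1], [0.115, -0.207, 0, 0, 0, 0, 1], [0.134, -0.242, 0, 0, 0, 0, 1], [0.153, -0.276, 0, 0, 0, 0, 1]]

```text
time: 20.38
tool_pos: [0.5811, 0.2083, 0.2097]
tcp_rot: [3.141, -0.001, -0.001]
wrist_force: [0.4, 0.9, -0.9]
width: 0.48
```

```bash
python3 -c "
from meas import *
i=read_camera('scene'); crop('scene',i,300,100,480,270,4,'g10')
go(.585,.239-.033,.08)"
```

```text
t 20.43 pos [0.5845 0.2144 0.2094] psi 0.06 tilt 0.36 w 0.479 q6 1.88 q1 0.31 F [ 6.2  5.  -0.4]
  shift [1.000e-04 9.100e-03 1.294e-01]
```

View pics/g10.png

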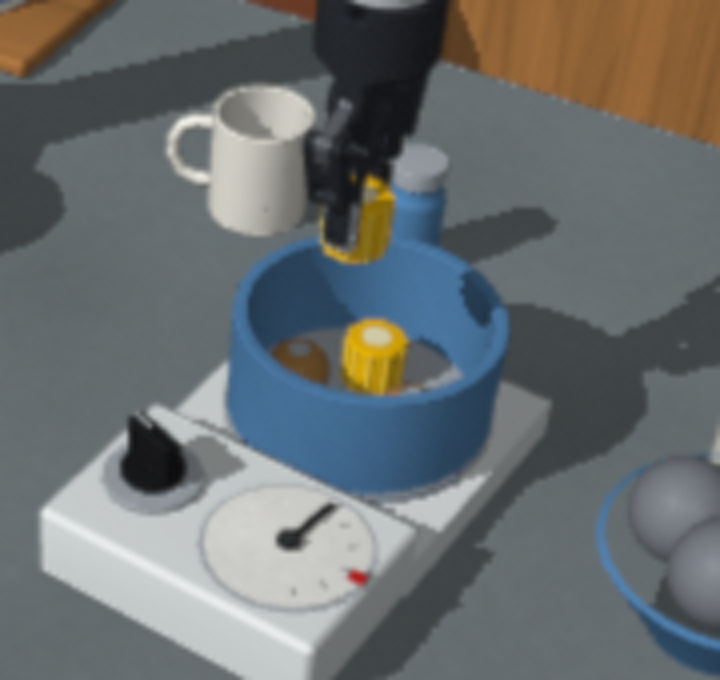

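Emit:
apply_moves:
  plan:
    - [[0, 0.002, 0.02, 0, 0, 0, 1], [0, 0.002, 0.05, 0, 0, 0, 1], [0, 0.002, 0.08, 0, 0, 0, 1], [0, 0.002, 0.11, 0, 0, 0, 1], [0, 0.002, 0.13, 0, 0, 0, 1], [0, 0.002, 0.13, 0, 0, 0, 1], [0, 0.002, 0.13, 0, 0, 0, 1], [0, 0.002, 0.13, 0, 0, 0, -0.15]]

```text
time: 21.1
tool_pos: [0.5806, 0.2041, 0.08]
tcp_rot: [3.141, -0.002, -0.001]
wrist_force: [0.3, -0.9, 0.4]
width: 0.574
```

Emit:
apply_moves:
  plan:
    - [[0, 0, 0, 0, 0, 0, -0.15], [0, 0, 0, 0, 0, 0, -0.15], [0, 0, 0, 0, 0, 0, -0.15], [0, 0, -0.02, 0, 0, 0, -0.15], [0, 0, -0.05, 0, 0, 0, -0.15], [0, 0, -0.09, 0, 0, 0, -0.15], [0, 0, -0.13, 0, 0, 0, -0.3], [0, 0, -0.14, 0, 0, 0, -0.5]]

```text
time: 21.77
tool_pos: [0.5847, 0.2055, 0.2289]
tcp_rot: [-3.138, 0.002, -0.019]
wrist_force: [1.6, 1.4, 1.2]
width: 0.745
```

```bash
python3 -c "
from meas import *
i=read_camera('scene'); crop('scene',i,300,100,480,270,4,'g11')
for o in pieces('scene',i): print(o)
go(.664,-.222,.2)"
```

```text
('corn', 'scene', [389.5, 188.5], [0.556, 0.311])
('potato', 'scene', [205.5, 420.3], [0.554, -0.505])
('lime', 'scene', [276.0, 307.4], [0.517, -0.214])
('tomato', 'scene', [259.8, 276.8], [0.43, -0.159])
t 21.82 pos [0.585  0.2056 0.2289] psi -0.06 tilt 0.76 w 0.748 q6 1.87 q1 0.3 F [ 0.8 -0.5  1.4]
  shift [0.0791 0.4276 0.0282]
```

View pics/g11.png

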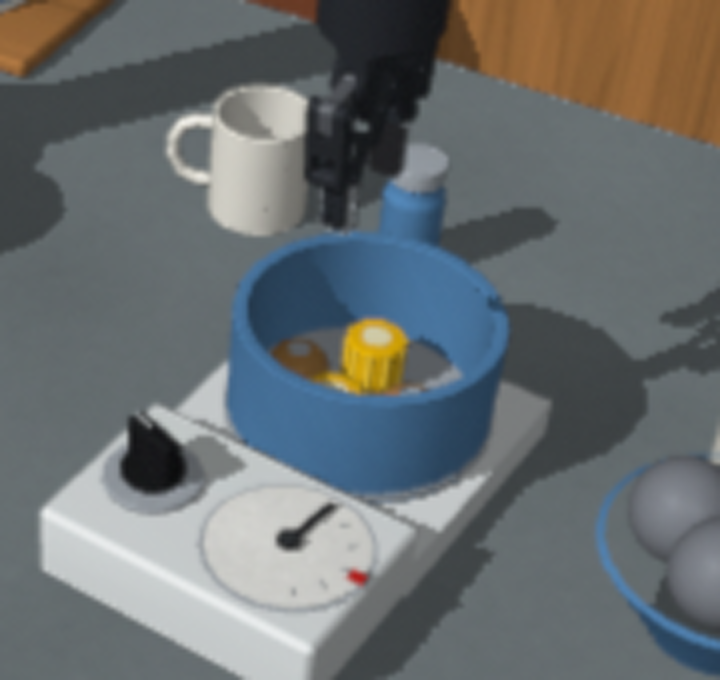

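Emit:
apply_moves:
  plan:
    - [[0.007, 0.038, 0, 0, 0, 0, -0.5], [0.014, 0.076, 0, 0, 0, 0, -0.5], [0.021, 0.115, 0, 0, 0, 0, -0.5], [0.028, 0.154, 0, 0, 0, 0, -0.5], [0.036, 0.193, 0, 0, 0, 0, -0.5], [0.043, 0.232, 0, 0, 0, 0, -0.5], [0.05, 0.27, 0, 0, 0, 0, -0.5], [0.057, 0.308, 0, 0, 0, 0, -0.5]]

```text
time: 22.48
tool_pos: [0.6371, -0.1056, 0.2195]
tcp_rot: [-3.141, 0.002, 0.001]
wrist_force: [0.9, 0.1, 0.1]
width: 0.75
```

```bash
python3 - <<'E'
from meas import *
for n in("top","scene"):
    i=read_camera(n); cv2.imwrite(f"pics/{n}2.png",i[:,:,::-1]); H=hsv(i)
    for s,c,l in comps(n,H,(100,100,30),(125,255,255),900,9000):
        lid=c[0]>300 and n=="top" or n=="scene" and c[1]>300
        if lid: print(n,farfit(n,l,.012,.091,180),farfit(n,l,.010,.091,90))
go(.6645,-.2225,.10)
E
```

```text
top (array([ 0.66583254, -0.22012504]), np.float64(0.011584459149798448)) (array([ 0.66294451, -0.22187047]), np.float64(0.01348118307022639))
scene (array([ 0.66663428, -0.22349887]), np.float64(0.0006959301843872059)) (array([ 0.66553465, -0.22134105]), np.float64(0.00034191100899092424))
t 22.58 pos [ 0.6377 -0.1095  0.2194] psi -0.38 tilt 0.14 w 0.746 q6 1.37 q1 -0.21 F [ 0.6  0.4 -0.1]
  shift [0.0276 0.1126 0.1196]
```

View pics/scene2.png

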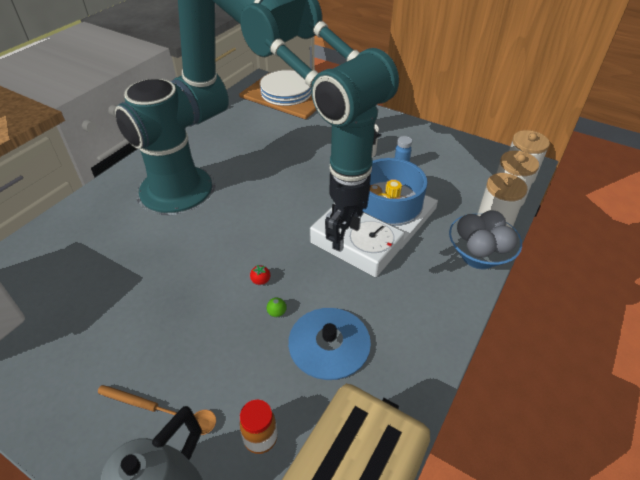

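View pics/top2.png

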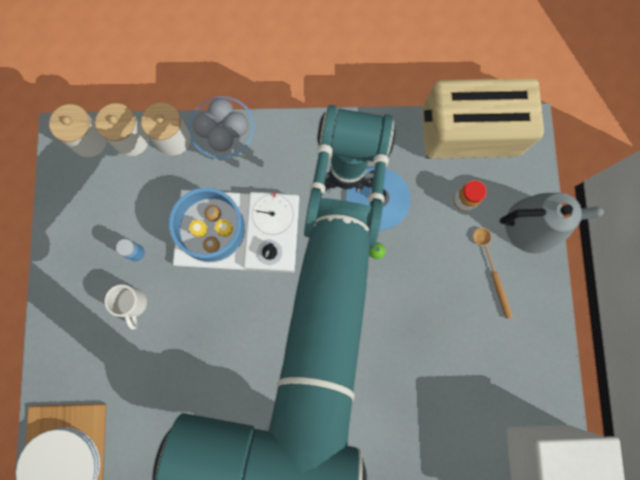

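Emit:
apply_moves:
  plan:
    - [[0.009, 0.037, 0, 0, 0, 0, -0.5], [0.018, 0.075, 0, 0, 0, 0, -0.5], [0.026, 0.112, 0.02, 0, 0, 0, -0.5], [0.026, 0.112, 0.05, 0, 0, 0, -0.5], [0.026, 0.112, 0.08, 0, 0, 0, -0.5], [0.026, 0.112, 0.11, 0, 0, 0, -0.5], [0.026, 0.112, 0.12, 0, 0, 0, -0.5], [0.026, 0.112, 0.12, 0, 0, 0, -0.5]]

```text
time: 23.25
tool_pos: [0.6599, -0.2139, 0.0951]
tcp_rot: [-3.138, 0.001, 0.013]
wrist_force: [-1.1, 0.5, -0.4]
width: 0.749
```

```bash
python3 - <<'E'
from meas import *
i=read_camera('scene'); crop('scene',i,240,250,400,390,4.5,'l1')
go(.6645,-.2225,.030)
E
```

```text
t 23.3 pos [ 0.662  -0.2145  0.0982] psi -0.03 tilt 0.25 w 0.753 q6 1.22 q1 -0.35 F [ 0.7 -0.  -0.2]
  shift [0.0028 0.0081 0.0682]
```

View pics/l1.png

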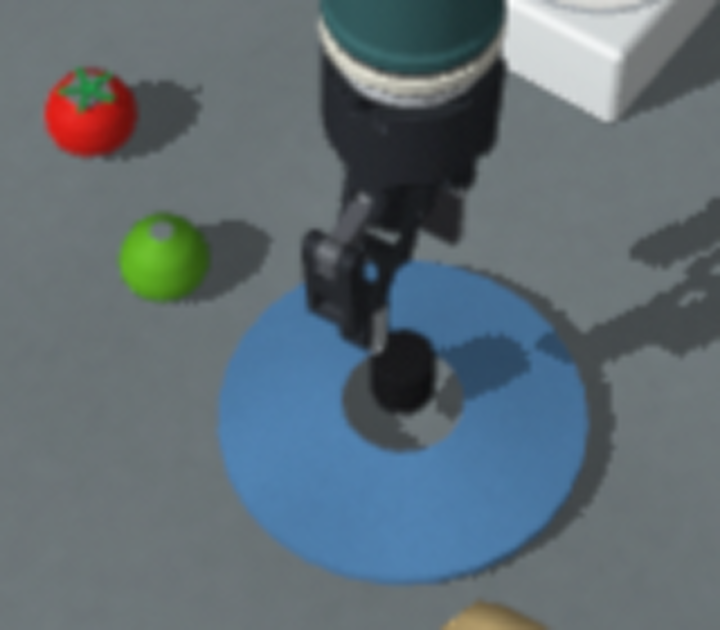

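Emit:
apply_moves:
  plan:
    - [[0.002, 0.008, 0.0, 0, 0, 0, -0.5], [0.002, 0.008, 0.03, 0, 0, 0, -0.5], [0.002, 0.008, 0.05, 0, 0, 0, -0.5], [0.002, 0.008, 0.063, 0, 0, 0, -0.5], [0.002, 0.008, 0.067, 0, 0, 0, -0.5], [0.002, 0.008, 0.067, 0, 0, 0, -0.5], [0.002, 0.008, 0.067, 0, 0, 0, -0.5], [0.002, 0.008, 0.067, 0, 0, 0, -0.5]]

```text
time: 23.97
tool_pos: [0.667, -0.2243, 0.0355]
tcp_rot: [3.14, -0.001, 0.005]
wrist_force: [0.4, -0.0, -0.1]
width: 0.751
```

```bash
python3 - <<'E'
from meas import *
print(plane('scene',(240+403/4.5,250+345/4.5),.062))
i=read_camera('scene'); crop('scene',i,240,250,400,390,4.5,'l2')
go(.6645,-.2225,.030)
E
```

```text
[ 0.66466068 -0.21962374  0.062     ]
t 24.02 pos [ 0.6669 -0.2243  0.0354] psi -0.06 tilt 0.2 w 0.753 q6 1.21 q1 -0.36 F [ 0.   0.5 -0.5]
  shift [-0.0025 -0.0018  0.0054]
```

View pics/l2.png

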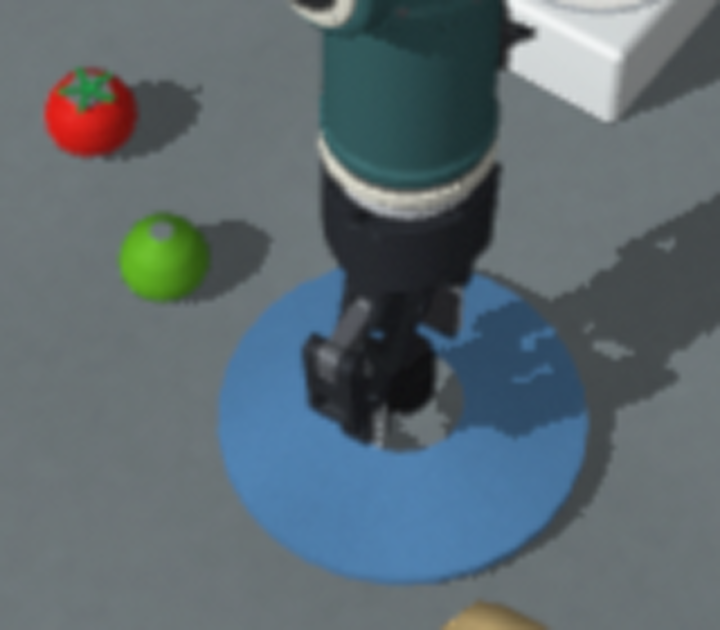

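Emit:
apply_moves:
  plan:
    - [[-0.002, 0, 0.003, 0, 0, 0, -0.5], [-0.002, 0, 0.003, 0, 0, 0, -0.2], [-0.002, 0, 0.003, 0, 0, 0, 1], [-0.002, 0, 0.003, 0, 0, 0, 1], [-0.002, 0, 0.003, 0, 0, 0, 1], [-0.002, 0, 0.003, 0, 0, 0, 1], [-0.002, 0, 0.003, 0, 0, 0, 1], [-0.002, 0, 0.003, 0, 0, 0, 1]]
  force: 80

```text
time: 24.68
tool_pos: [0.6636, -0.2238, 0.0307]
tcp_rot: [3.142, -0.002, 0.001]
wrist_force: [-1.5, 0.5, 4.5]
width: 0.349
```

```bash
python3 - <<'E'
from meas import *
go(.6645,-.2225,.030)
E
```

```text
t 24.68 pos [ 0.6636 -0.2238  0.0307] psi -0.06 tilt 0.02 w 0.349 q6 1.21 q1 -0.36 F [-1.5  0.5  4.5]
  shift [ 0.0009 -0.0013  0.0007]
```

Emit:
apply_moves:
  plan:
    - [[0, 0, -0.01, 0, 0, 0, 1], [0, 0, -0.03, 0, 0, 0, 1], [0, 0, -0.06, 0, 0, 0, 1], [0, 0, -0.09, 0, 0, 0, 1], [0, 0, -0.12, 0, 0, 0, 1], [0, 0, -0.15, 0, 0, 0, 1], [0, 0, -0.17, 0, 0, 0, 1], [0, 0, -0.17, 0, 0, 0, 1]]

```text
time: 25.35
tool_pos: [0.6664, -0.2249, 0.2069]
tcp_rot: [3.138, -0.002, 0.015]
wrist_force: [1.3, 0.0, -1.3]
width: 0.352
```

```bash
python3 - <<'E'
from meas import *
i=read_camera('scene'); crop('scene',i,220,150,420,390,2.5,'l3')
go(.585,.239,.2)
E
```

```text
t 25.4 pos [ 0.6651 -0.2244  0.2035] psi -0.06 tilt 0.34 w 0.354 q6 1.21 q1 -0.36 F [ 0.  -0.2 -3.6]
  shift [-0.0806 -0.4633  0.002 ]
```

View pics/l3.png

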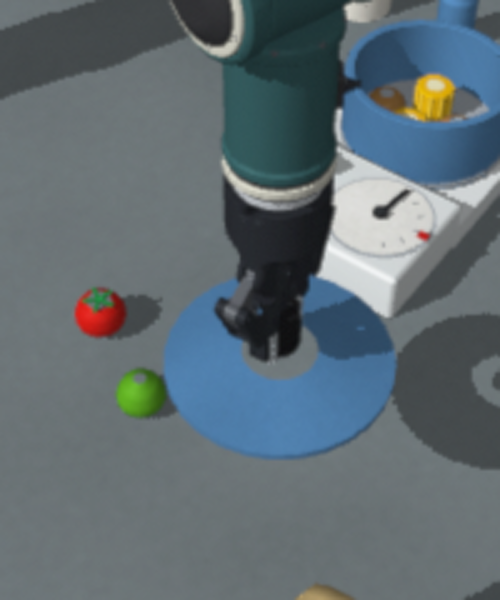

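Emit:
apply_moves:
  plan:
    - [[-0.003, -0.018, 0, 0, 0, 0, 1], [-0.008, -0.045, 0, 0, 0, 0, 1], [-0.013, -0.076, 0, 0, 0, 0, 1], [-0.019, -0.108, 0, 0, 0, 0, 1], [-0.024, -0.14, 0, 0, 0, 0, 1], [-0.03, -0.172, 0, 0, 0, 0, 1], [-0.036, -0.204, 0, 0, 0, 0, 1], [-0.041, -0.236, 0, 0, 0, 0, 1]]

```text
time: 26.07
tool_pos: [0.6195, 0.0143, 0.1963]
tcp_rot: [-3.141, 0.002, 0.01]
wrist_force: [0.7, -0.3, -3.4]
width: 0.353
```

Emit:
apply_moves:
  plan:
    - [[-0.006, -0.032, 0, 0, 0, 0, 1], [-0.011, -0.064, 0, 0, 0, 0, 1], [-0.017, -0.096, 0, 0, 0, 0, 1], [-0.022, -0.128, 0, 0, 0, 0, 1], [-0.028, -0.16, 0, 0, 0, 0, 1], [-0.033, -0.19, 0, 0, 0, 0, 1], [-0.037, -0.215, 0, 0, 0, 0, 1], [-0.039, -0.226, 0, 0, 0, 0, 1]]

```text
time: 26.73
tool_pos: [0.5806, 0.2414, 0.1965]
tcp_rot: [3.141, 0.002, -0.009]
wrist_force: [-0.5, 0.6, -3.7]
width: 0.356
```

```bash
python3 - <<'E'
from meas import *
i=read_camera('scene'); crop('scene',i,300,80,480,270,3.8,'l4')
j=read_camera('top'); crop('top',j,140,130,320,300,4,'l5')
H=hsv(i)
go(.585,.239,.16)
E
```

```text
t 26.83 pos [0.5814 0.24   0.1971] psi 0.12 tilt 0.29 w 0.351 q6 1.92 q1 0.35 F [ 0.1 -0.5 -3.1]
  shift [0.0038 0.001  0.0371]
```

View pics/l4.png

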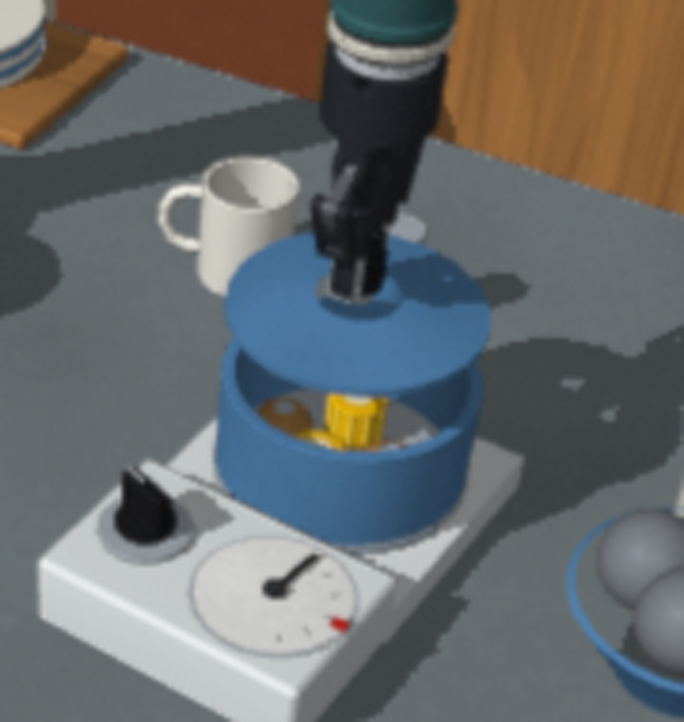

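View pics/l5.png

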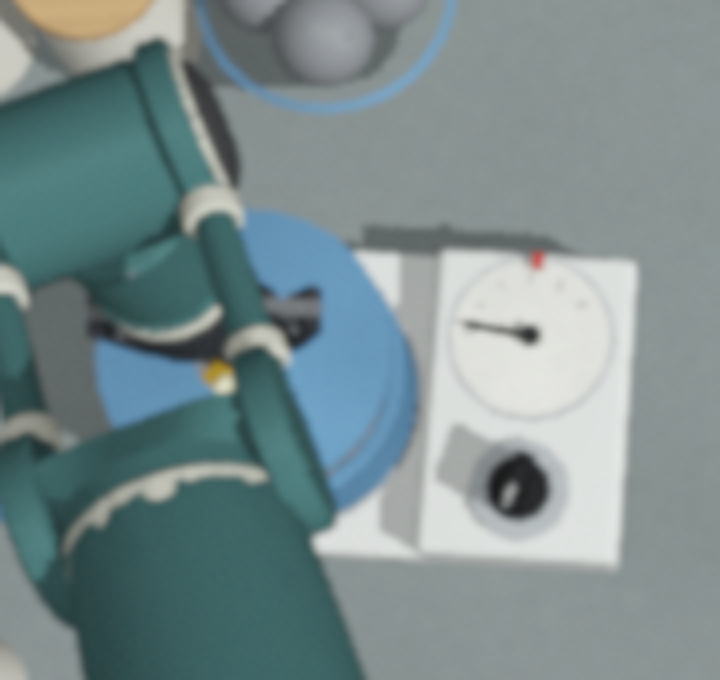

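Emit:
apply_moves:
  plan:
    - [[0.002, 0.002, 0, 0, 0, 0, 1], [0.002, 0.002, 0.01, 0, 0, 0, 1], [0.002, 0.002, 0.02, 0, 0, 0, 1], [0.002, 0.002, 0.03, 0, 0, 0, 1], [0.002, 0.002, 0.037, 0, 0, 0, 1], [0.002, 0.002, 0.04, 0, 0, 0, 1], [0.002, 0.002, 0.04, 0, 0, 0, 1], [0.002, 0.002, 0.04, 0, 0, 0, 1]]

```text
time: 27.5
tool_pos: [0.5859, 0.2361, 0.1599]
tcp_rot: [3.141, -0.002, -0.001]
wrist_force: [-0.8, 0.4, -3.0]
width: 0.349
```

```bash
python3 - <<'E'
from meas import *
i=read_camera('scene'); crop('scene',i,340,110,450,240,5.5,'l6')
go(.583,.238,.1427)
E
```

```text
t 27.55 pos [0.5863 0.2363 0.1606] psi -0.08 tilt 0.03 w 0.35 q6 1.92 q1 0.34 F [-0.6 -0.8 -3.3]
  shift [-0.0033 -0.0017  0.0179]
```

View pics/l6.png

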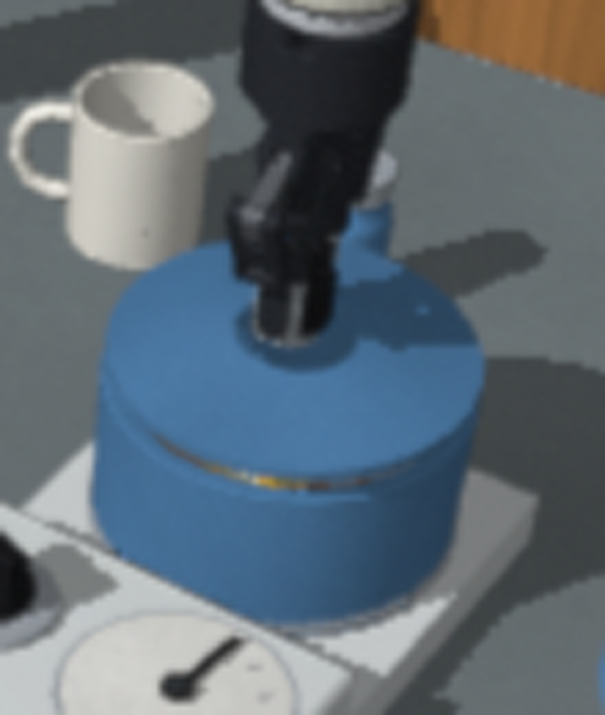

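Emit:
apply_moves:
  plan:
    - [[-0.003, -0.002, 0, 0, 0, 0, 1], [-0.003, -0.002, 0.004, 0, 0, 0, 1], [-0.003, -0.002, 0.008, 0, 0, 0, 1], [-0.003, -0.002, 0.008, 0, 0, 0, 1], [-0.003, -0.002, 0.008, 0, 0, 0, 1], [-0.003, -0.002, 0.008, 0, 0, 0, 1], [-0.003, -0.002, 0.008, 0, 0, 0, 1], [-0.003, -0.002, 0.008, 0, 0, 0, 1]]

```text
time: 28.22
tool_pos: [0.5831, 0.2384, 0.1525]
tcp_rot: [-3.141, 0.002, -0.001]
wrist_force: [1.0, -0.3, -3.5]
width: 0.349
```

```bash
python3 - <<'E'
from meas import *
i=read_camera('scene'); crop('scene',i,340,110,450,240,5.5,'l7')
go(.583,.238,.1427)
for c,r,z in(((.5845,.2395),.093,.12),((.5845,.2395),.091,.132)):
    P=np.array([(proj('scene',(c[0]+r*np.cos(t),c[1]+r*np.sin(t),z))-[340,110])*5.5 for t in np.arange(0,6.28,.02)]); print(P.min(0),P.max(0))
E
```

```text
t 28.27 pos [0.583  0.2384 0.1525] psi -0.06 tilt 0.02 w 0.353 q6 1.92 q1 0.35 F [ 0.4  0.4 -2.9]
  shift [-0.0001  0.0004  0.0098]
[ 91.94459702 263.11547714] [474.40843244 503.46059266]
[ 97.42462142 246.31848815] [474.08543807 481.09880708]
```

View pics/l7.png

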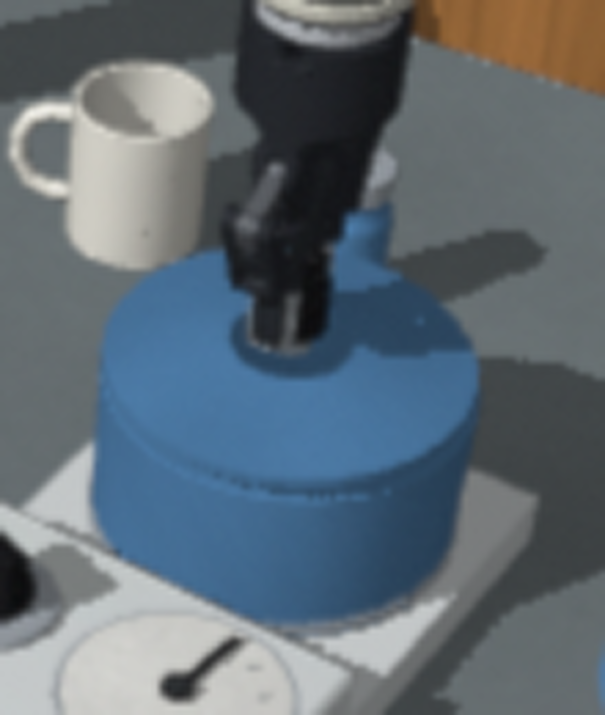

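Emit:
apply_moves:
  plan:
    - [[0, 0, 0.002, 0, 0, 0, 1], [0, 0, 0.004, 0, 0, 0, 1], [0, 0, 0.006, 0, 0, 0, 1], [0, 0, 0.008, 0, 0, 0, 1], [0, 0, 0.01, 0, 0, 0, 1], [0, 0, 0.01, 0, 0, 0, 1], [0, 0, 0.01, 0, 0, 0, 1], [0, 0, 0.01, 0, 0, 0, 1]]

```text
time: 28.93
tool_pos: [0.5838, 0.2401, 0.1431]
tcp_rot: [-3.138, 0.002, -0.004]
wrist_force: [0.1, 4.9, 0.7]
width: 0.349
```

```bash
python3 - <<'E'
from meas import *
i=read_camera('scene'); crop('scene',i,340,110,450,240,5.5,'l8')
go(.583,.238,.1427)
E
```

```text
t 28.98 pos [0.5838 0.2401 0.143 ] psi -0.07 tilt 0.23 w 0.355 q6 1.92 q1 0.35 F [0.9 5.6 1.1]
  shift [-0.0008  0.0021  0.0003]
```

View pics/l8.png

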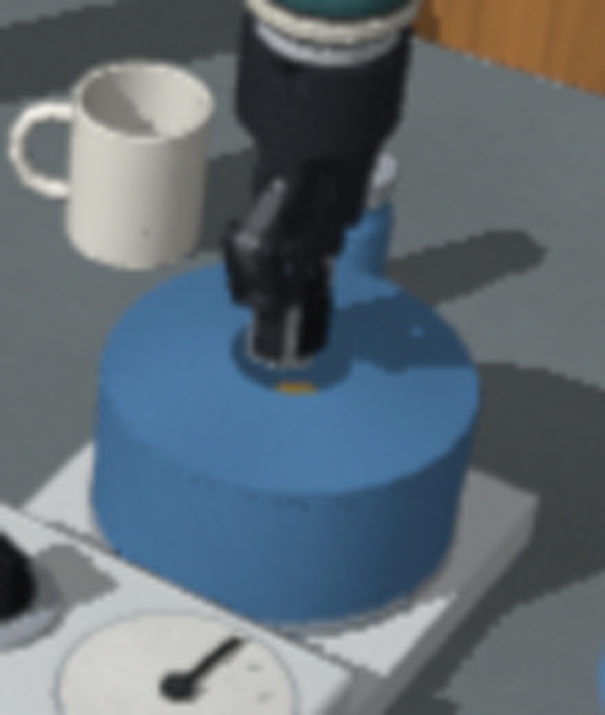

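Emit:
apply_moves:
  plan:
    - [[0, -0.002, 0, 0, 0, 0, 1], [0, -0.004, 0, 0, 0, 0, 1], [0, -0.004, 0, 0, 0, 0, 1], [0, -0.004, 0, 0, 0, 0, 1], [0, -0.004, 0.002, 0, 0, 0, 1], [0, -0.004, 0.002, 0, 0, 0, 1], [0, -0.004, 0.002, 0, 0, 0, 1], [0, -0.004, 0.002, 0, 0, 0, 1]]

```text
time: 29.65
tool_pos: [0.5834, 0.242, 0.1427]
tcp_rot: [3.141, -0.002, 0.002]
wrist_force: [-3.5, -3.0, 11.7]
width: 0.356
```

```bash
python3 - <<'E'
from meas import *
go(.583,.238,.1427)
E
```

```text
t 29.65 pos [0.5834 0.242  0.1427] psi -0.07 tilt 0.08 w 0.356 q6 1.93 q1 0.35 F [-3.5 -3.  11.7]
  shift [-0.0004  0.004  -0.    ]
```

Emit:
apply_moves:
  plan:
    - [[0, 0, 0, 0, 0, 0, 0.1], [0, 0, 0, 0, 0, 0, 0], [0, 0, 0, 0, 0, 0, -0.2], [0, 0, 0, 0, 0, 0, -0.4], [0, 0, -0.01, 0, 0, 0, -0.5], [0, 0, -0.04, 0, 0, 0, -0.5], [0, 0, -0.08, 0, 0, 0, -0.5], [0, 0, -0.09, 0, 0, 0, -0.5]]

```text
time: 30.32
tool_pos: [0.5859, 0.2436, 0.2375]
tcp_rot: [-3.138, 0.002, -0.014]
wrist_force: [1.4, 1.6, 1.8]
width: 0.752
```

```bash
python3 - <<'E'
from meas import *
i=read_camera('scene'); crop('scene',i,300,80,480,270,3.8,'l9')
cv2.imwrite("pics/scene3.png",i[:,:,::-1])
go(.52,.08,.25)
E
```

```text
t 30.37 pos [0.5866 0.2438 0.2384] psi -0.06 tilt 0.68 w 0.75 q6 1.93 q1 0.35 F [-0.1  0.6  1.3]
  shift [-0.0663  0.1639 -0.013 ]
```

View pics/l9.png

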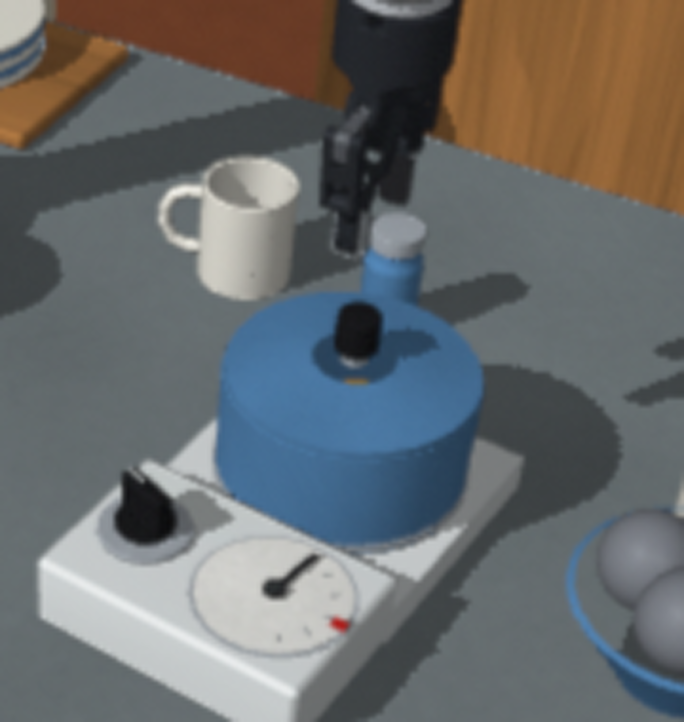

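```bash
python3 - <<'E'
from meas import *
a=read_camera("top"); b=read_camera("scene")
b0=cv2.imread("pics/scene0.png")[:,:,::-1]
crop("top",a,250,230,290,275,14,"k_t"); crop("scene",b,320,195,360,235,14,"k_s")
go(.52,.08,.25)
E
```

```text
t 30.47 pos [0.5841 0.2429 0.2327] psi -0.06 tilt 0.25 w 0.753 q6 1.93 q1 0.35 F [ 0.   0.8 -0.5]
  shift [-0.0639  0.1629 -0.0178]
```

View pics/k_t.png

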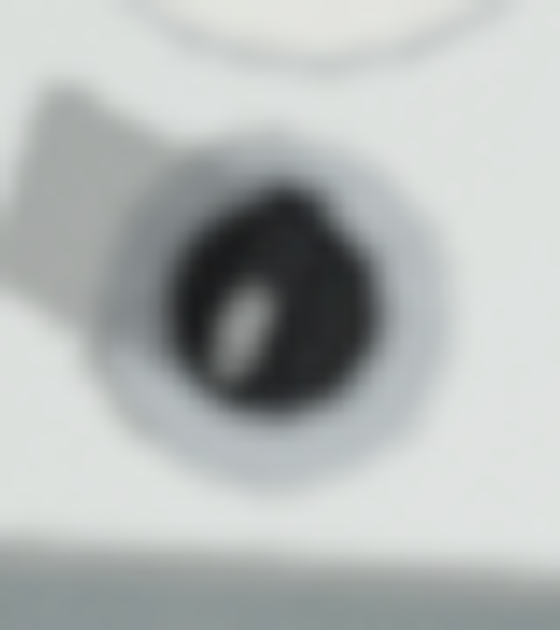

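View pics/k_s.png

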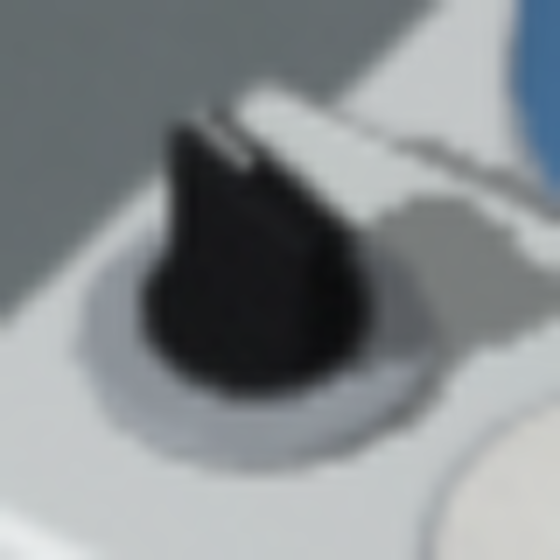

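```bash
python3 - <<'E'
from meas import *
o=.46
print("disc top",plane("top",(250+273/14-o,230+312/14-o),.063),"disc sc",plane("scene",(320+258/14-o,195+320/14-o),.063))
A=tri((250+230/14-o,230+375/14-o),(320+200/14-o,195+115/14-o)); B=tri((250+265/14-o,230+300/14-o),(320+250/14-o,195+165/14-o))
print(A,B,np.degrees(np.arctan2(*(B-A)[[1,0]])))
# body black bottom circle in top
print(plane("top",(250+275/14-o,230+310/14-o),.075))
E
```

```text
disc top [0.51070488 0.08185903 0.063     ] disc sc [0.50943411 0.08567152 0.063     ]
[0.49328611 0.08767459 0.10528146] [0.50744313 0.08125096 0.1043926 ] -24.405768509022717
[0.50919678 0.08067651 0.075     ]
```

Emit:
apply_moves:
  plan:
    - [[-0.01, 0.02, 0, 0, 0, -0.039, -0.2], [-0.02, 0.04, 0, 0, 0, -0.078, -0.2], [-0.03, 0.06, 0, 0, 0, -0.117, -0.2], [-0.04, 0.085, 0, 0, 0, -0.156, -0.2], [-0.05, 0.11, 0, 0, 0, -0.195, -0.2], [-0.06, 0.135, 0, 0, 0, -0.234, -0.2], [-0.07, 0.155, 0, 0, 0, -0.273, -0.2], [-0.074, 0.161, 0, 0, 0, -0.312, -0.2]]

```text
time: 31.13
tool_pos: [0.506, 0.0789, 0.2279]
tcp_rot: [-2.769, -1.483, 0.008]
wrist_force: [0.6, 0.0, 0.5]
width: 0.604
```

Emit:
apply_moves:
  plan:
    - [[0, 0, 0, 0, 0, -0.039, -0.2], [0, 0, 0, 0, 0, -0.078, -0.2], [0, 0, 0, 0, 0, -0.117, -0.2], [0, 0, 0, 0, 0, -0.156, -0.2], [0, 0, 0, 0, 0, -0.195, -0.2], [0, 0, 0, 0, 0, -0.234, -0.2], [0, 0, 0, 0, 0, -0.273, -0.2], [0, 0, 0, 0, 0, -0.312, -0.2]]

```text
time: 31.8
tool_pos: [0.5073, 0.0813, 0.228]
tcp_rot: [-1.741, -2.611, 0.004]
wrist_force: [0.6, 0.2, 0.6]
width: 0.595
```

```bash
python3 - <<'E'
from meas import *
go(.51,.082,.13)
i=read_camera('scene'); cv2.imwrite("pics/scene4.png",i[:,:,::-1]); crop('scene',i,280,100,460,270,4,'k1')
E
```

```text
t 31.8 pos [0.5073 0.0813 0.228 ] psi 112.6 tilt 0.23 w 0.595 q6 -0.28 q1 0.11 F [0.6 0.2 0.6]
  shift [-0.0005  0.0031  0.098 ]
```

View pics/k1.png

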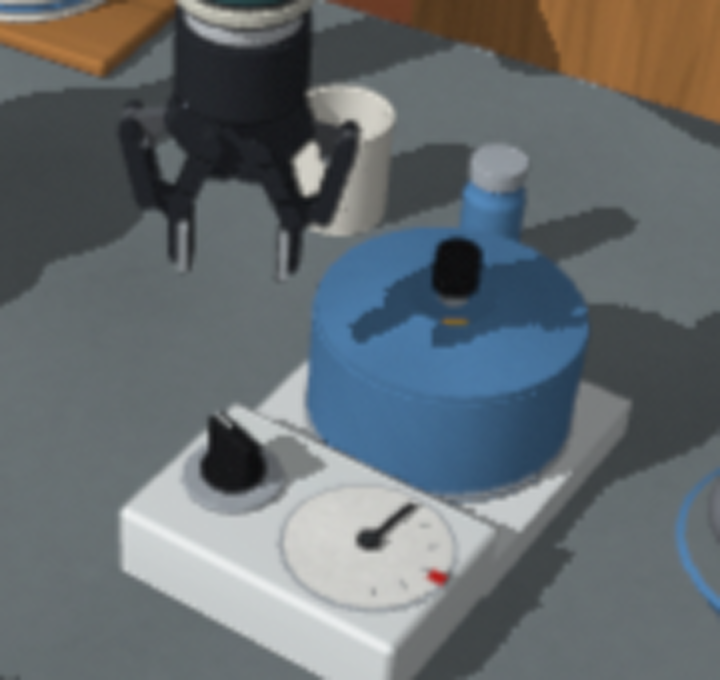

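Emit:
apply_moves:
  plan:
    - [[0, 0.003, 0, 0, 0, -0.039, -0.2], [0, 0.003, 0, 0, 0, -0.078, -0.2], [0, 0.003, 0, 0, 0, -0.117, -0.2], [0, 0.003, 0.02, 0, 0, -0.156, -0.2], [0, 0.003, 0.05, 0, 0, -0.195, -0.2], [0, 0.003, 0.08, 0, 0, -0.233, -0.2], [0, 0.003, 0.098, 0, 0, -0.233, -0.2], [0, 0.003, 0.098, 0, 0, -0.233, -0.2]]

```text
time: 32.52
tool_pos: [0.5061, 0.082, 0.1258]
tcp_rot: [-0.703, -3.05, 0.006]
wrist_force: [-1.2, 0.5, -1.2]
width: 0.596
```

```bash
python3 - <<'E'
from meas import *
i=read_camera('scene'); crop('scene',i,290,130,400,270,5,'k2')
go(.51,.082,.085)
E
```

```text
t 32.57 pos [0.5081 0.0822 0.1285] psi 154.05 tilt 0.48 w 0.599 q6 -1.01 q1 0.11 F [ 0.4 -0.7  0.2]
  shift [-0.0021  0.0008  0.0434]
```

View pics/k2.png

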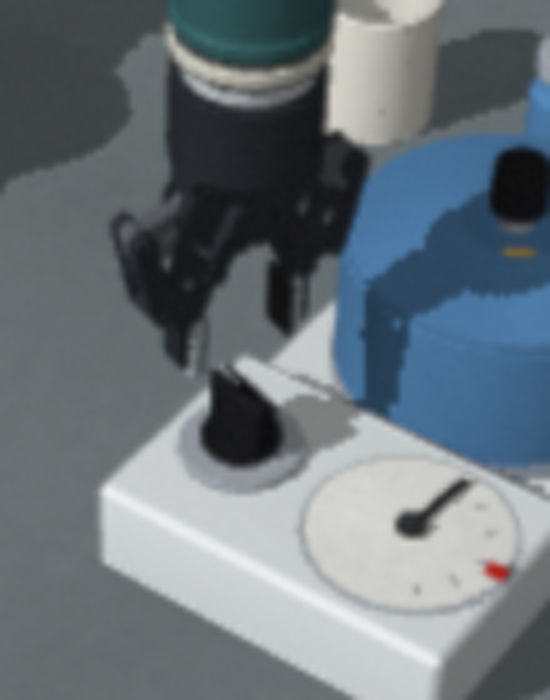

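Emit:
apply_moves:
  plan:
    - [[-0.001, 0, 0.01, 0, 0, 0, -0.2], [-0.001, 0, 0.02, 0, 0, 0, -0.2], [-0.001, 0, 0.03, 0, 0, 0, -0.2], [-0.001, 0, 0.036, 0, 0, 0, -0.2], [-0.001, 0, 0.04, 0, 0, 0, -0.2], [-0.001, 0, 0.042, 0, 0, 0, -0.2], [-0.001, 0, 0.042, 0, 0, 0, -0.2], [-0.001, 0, 0.042, 0, 0, 0, -0.2]]

```text
time: 33.23
tool_pos: [0.5126, 0.0822, 0.0905]
tcp_rot: [0.701, 3.062, 0.0]
wrist_force: [0.2, 0.2, -0.6]
width: 0.6
```

```bash
python3 - <<'E'
from meas import *
i=read_camera('scene'); crop('scene',i,290,130,400,270,5,'k3')
go(.51,.082,.085)
E
```

```text
t 33.28 pos [0.5128 0.0822 0.0907] psi 154.19 tilt 0.04 w 0.601 q6 -1.01 q1 0.11 F [ 0.2  0.7 -0.3]
  shift [ 0.0024 -0.0014  0.0057]
```

View pics/k3.png

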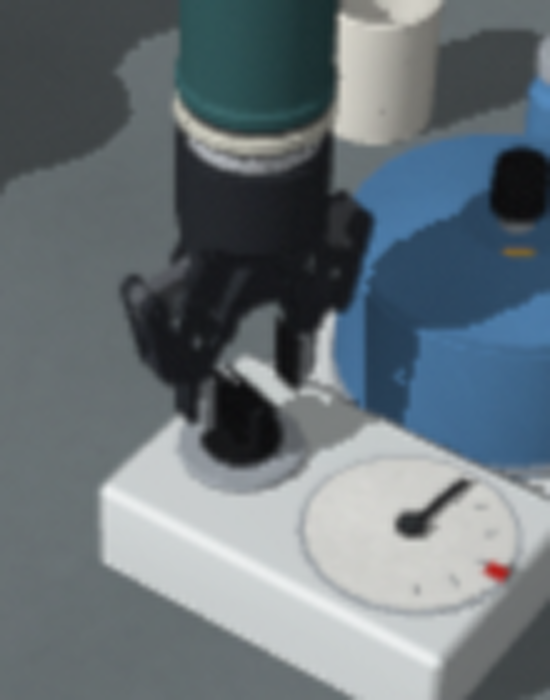

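Emit:
apply_moves:
  plan:
    - [[0.002, -0.001, 0.005, 0, 0, 0, -0.2], [0.002, -0.001, 0.005, 0, 0, 0, 0.2], [0.002, -0.001, 0.005, 0, 0, 0, 1], [0.002, -0.001, 0.005, 0, 0, 0, 1], [0.002, -0.001, 0.005, 0, 0, 0, 1], [0.002, -0.001, 0.005, 0, 0, 0, 1], [0.002, -0.001, 0.005, 0, 0, 0, 1], [0.002, -0.001, 0.005, 0, 0, 0, 1]]
  force: 40

```text
time: 33.95
tool_pos: [0.5106, 0.0824, 0.0855]
tcp_rot: [0.701, 3.061, 0.001]
wrist_force: [1.4, 2.5, -1.4]
width: 0.153
```

```bash
python3 - <<'E'
from meas import *
go(.51,.082,.085)
E
```

```text
t 33.95 pos [0.5106 0.0824 0.0855] psi 154.19 tilt 0.06 w 0.153 q6 -1.01 q1 0.11 F [ 1.4  2.5 -1.4]
  shift [ 0.0004 -0.0006  0.0005]
```

Emit:
apply_moves:
  plan:
    - [[0, 0, 0, 0, 0, 0.03, 1], [0, 0, 0, 0, 0, 0.065, 1], [0, 0, 0, 0, 0, 0.1, 1], [0, 0, 0, 0, 0, 0.135, 1], [0, 0, 0, 0, 0, 0.17, 1], [0, 0, 0, 0, 0, 0.205, 1], [0, 0, 0, 0, 0, 0.235, 1], [0, 0, 0, 0, 0, 0.25, 1]]

```text
time: 34.62
tool_pos: [0.5114, 0.0831, 0.0855]
tcp_rot: [1.825, 2.556, 0.005]
wrist_force: [4.0, 4.2, -3.2]
width: 0.152
```

```bash
python3 - <<'E'
from meas import *
i=read_camera('scene'); crop('scene',i,290,130,430,280,4.5,'k4')
go(.51,.082,.085)
E
```

```text
t 34.67 pos [0.5114 0.0831 0.0855] psi 108.89 tilt 0.18 w 0.152 q6 -0.22 q1 0.11 F [ 3.7  4.4 -3.3]
  shift [-0.0006 -0.0017  0.0005]
```

View pics/k4.png

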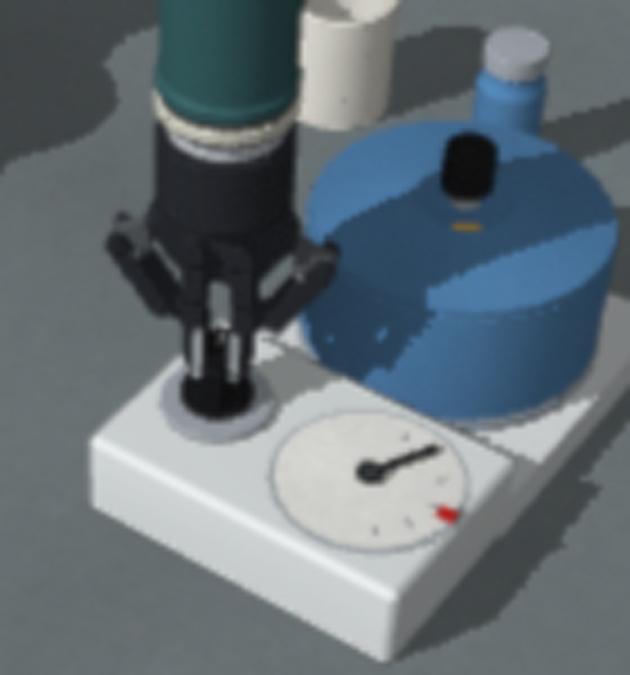

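Emit:
apply_moves:
  plan:
    - [[0, 0, 0, 0, 0, 0.03, 1], [0, 0, 0, 0, 0, 0.065, 1], [0, 0, 0, 0, 0, 0.1, 1], [0, 0, 0, 0, 0, 0.135, 1], [0, 0, 0, 0, 0, 0.17, 1], [0, 0, 0, 0, 0, 0.205, 1], [0, 0, 0, 0, 0, 0.24, 1], [0, 0, 0, 0, 0, 0.275, 1]]

```text
time: 35.33
tool_pos: [0.5125, 0.083, 0.0856]
tcp_rot: [2.728, 1.556, 0.008]
wrist_force: [8.1, 4.0, -7.6]
width: 0.151
```

Emit:
apply_moves:
  plan:
    - [[0, 0, 0, 0, 0, 0.035, 1], [0, 0, 0, 0, 0, 0.07, 1], [0, 0, 0, 0, 0, 0.1, 1], [0, 0, 0, 0, 0, 0.135, 1], [0, 0, 0, 0, 0, 0.17, 1], [0, 0, 0, 0, 0, 0.205, 1], [0, 0, 0, 0, 0, 0.24, 1], [0, 0, 0, 0, 0, 0.25, 1]]

```text
time: 36.0
tool_pos: [0.5132, 0.0823, 0.0856]
tcp_rot: [3.116, 0.395, 0.01]
wrist_force: [9.8, 1.1, -7.9]
width: 0.154
```

```bash
python3 - <<'E'
from meas import *
i=read_camera('scene'); crop('scene',i,350,210,410,260,12,'k5')
j=read_camera('top'); crop('top',j,245,185,305,275,8,'k6')
go(.51,.082,.085)
E
```

```text
t 36.1 pos [0.5131 0.0822 0.0856] psi 14.64 tilt 0.36 w 0.149 q6 1.43 q1 0.11 F [ 9.1  1.  -8.4]
  shift [-0.0031 -0.0006  0.0005]
```

View pics/k5.png

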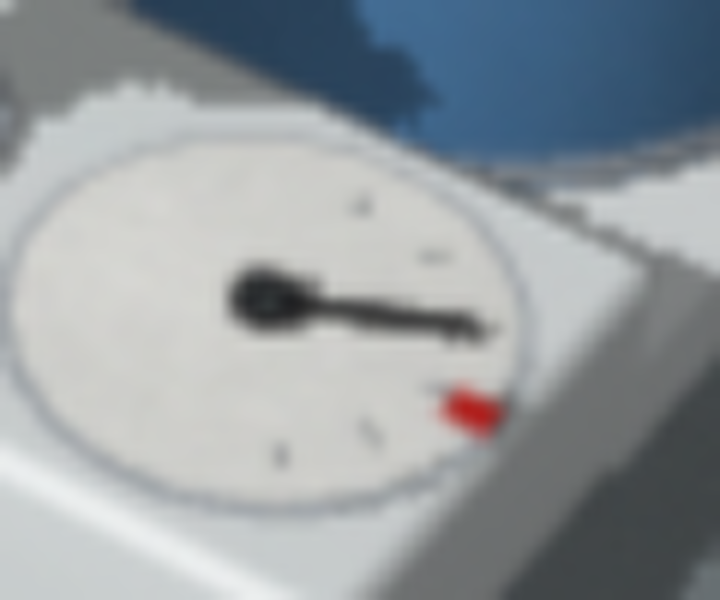

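View pics/k6.png

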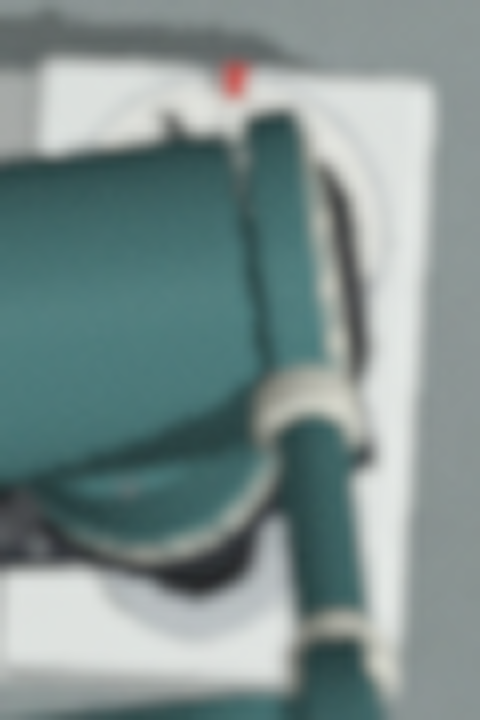

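```bash
cat > ang.py <<'E'
from meas import *
import sys
def pt(u,v,u0=350,v0=210,s=12): return plane('scene',(u0+u/s-.46,v0+v/s-.46),.067)
def run(tip,hub=(265,297),red=(447,397)):
    h,t,r=pt(*hub),pt(*tip),pt(*red)
    a=lambda p:np.arctan2(*(p-h)[[1,0]])
    print("len",np.linalg.norm(t-h),np.linalg.norm(r-h),"remaining pointer deg",np.degrees(a(t)-a(r)),"knob rad",(a(t)-a(r))/.4,"dist",np.linalg.norm(t-r))
E
python3 -c "
from ang import *
run((485,330))"
```

```text
len 0.04660848561321662 0.04613388662988209 remaining pointer deg 27.306642263910007 knob rad 1.1914770379236699 dist 0.02189637405778833
```

Emit:
apply_moves:
  plan:
    - [[0, 0, 0, 0, 0, 0, 0.2], [0, 0, 0, 0, 0, 0, -0.2], [0, 0, 0, 0, 0, 0, -0.2], [0, 0, 0, 0, 0, 0, -0.2], [0, 0, -0.01, 0, 0, 0, -0.2], [0, 0, -0.03, 0, 0, 0, -0.2], [0, 0, -0.05, 0, 0, 0, -0.2], [0, 0, -0.06, 0, 0, 0, -0.2]]

```text
time: 36.77
tool_pos: [0.5116, 0.0822, 0.1484]
tcp_rot: [3.116, 0.402, 0.006]
wrist_force: [-0.1, 0.7, 0.4]
width: 0.602
```

Emit:
apply_moves:
  plan:
    - [[0, 0, 0, 0, 0, -0.039, -0.2], [0, 0, 0, 0, 0, -0.078, -0.2], [0, 0, 0, 0, 0, -0.117, -0.2], [0, 0, 0, 0, 0, -0.156, -0.2], [0, 0, 0, 0, 0, -0.195, -0.2], [0, 0, 0, 0, 0, -0.234, -0.2], [0, 0, 0, 0, 0, -0.273, -0.2], [0, 0, 0, 0, 0, -0.312, -0.2]]

```text
time: 37.43
tool_pos: [0.5101, 0.0821, 0.1457]
tcp_rot: [2.554, 1.829, 0.0]
wrist_force: [0.2, 0.2, 0.4]
width: 0.603
```

Emit:
apply_moves:
  plan:
    - [[0, 0, 0, 0, 0, -0.039, -0.2], [0, 0, 0, 0, 0, -0.078, -0.2], [0, 0, 0, 0, 0, -0.117, -0.2], [0, 0, 0, 0, 0, -0.156, -0.2], [0, 0, 0, 0, 0, -0.195, -0.2], [0, 0, 0, 0, 0, -0.234, -0.2], [0, 0, 0, 0, 0, -0.273, -0.2], [0, 0, 0, 0, 0, -0.312, -0.2]]

```text
time: 38.1
tool_pos: [0.5101, 0.0821, 0.1457]
tcp_rot: [1.393, 2.816, 0.0]
wrist_force: [-0.1, 0.3, -0.7]
width: 0.599
```

Emit:
apply_moves:
  plan:
    - [[0, 0, 0, 0, 0, -0.039, -0.2], [0, 0, 0, 0, 0, -0.078, -0.2], [0, 0, 0, 0, 0, -0.117, -0.2], [0, 0, 0, 0, 0, -0.156, -0.2], [0, 0, 0, 0, 0, -0.195, -0.2], [0, 0, 0, 0, 0, -0.234, -0.2], [0, 0, 0, 0, 0, -0.273, -0.2], [0, 0, 0, 0, 0, -0.312, -0.2]]

```text
time: 38.77
tool_pos: [0.5101, 0.0821, 0.1457]
tcp_rot: [-0.097, 3.14, -0.0]
wrist_force: [0.8, -0.2, -0.2]
width: 0.597
```

```bash
python3 - <<'E'
from meas import *
go(.512,.082,.085)
i=read_camera('scene'); crop('scene',i,290,150,430,280,4.5,'k7')
E
```

```text
t 38.77 pos [0.5101 0.0821 0.1457] psi -176.48 tilt 0.01 w 0.597 q6 -1.52 q1 0.11 F [ 0.8 -0.2 -0.2]
  shift [-0.0019 -0.0002  0.0607]
```

View pics/k7.png

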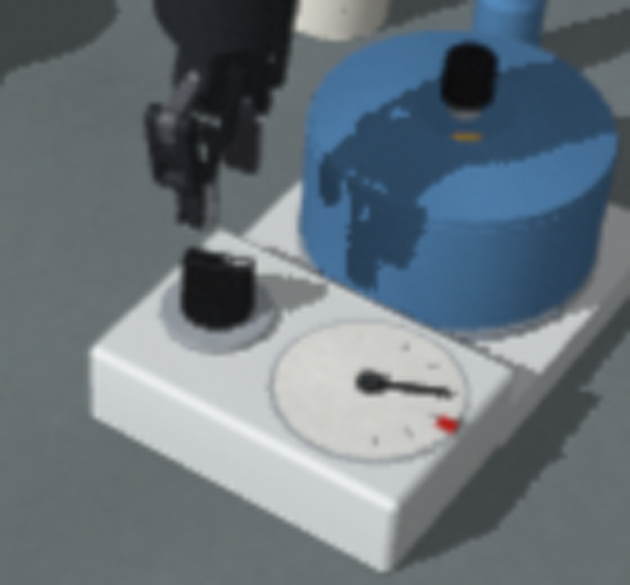

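Emit:
apply_moves:
  plan:
    - [[-0.002, 0, 0, 0, 0, -0.03, -0.2], [-0.002, 0, 0, 0, 0, -0.062, -0.2], [-0.002, 0, 0.02, 0, 0, -0.062, -0.2], [-0.002, 0, 0.04, 0, 0, -0.062, -0.2], [-0.002, 0, 0.054, 0, 0, -0.062, -0.2], [-0.002, 0, 0.06, 0, 0, -0.062, -0.2], [-0.002, 0, 0.06, 0, 0, -0.062, -0.2], [-0.002, 0, 0.06, 0, 0, -0.062, -0.2]]

```text
time: 39.48
tool_pos: [0.5123, 0.0822, 0.0855]
tcp_rot: [0.39, -3.117, 0.0]
wrist_force: [0.4, 0.0, 0.8]
width: 0.598
```

Emit:
apply_moves:
  plan:
    - [[0, 0, 0, 0, 0, 0, 0.2], [0, 0, 0, 0, 0, 0, 1], [0, 0, 0, 0, 0, 0, 1], [0, 0, 0, 0, 0, 0, 1], [0, 0, 0, 0, 0, 0, 1], [0, 0, 0, 0, 0, 0, 1], [0, 0, 0, 0, 0, 0, 1], [0, 0, 0, 0, 0, 0, 1]]

```text
time: 40.15
tool_pos: [0.5131, 0.0822, 0.0865]
tcp_rot: [-0.392, 3.115, -0.0]
wrist_force: [-0.8, -1.5, 6.0]
width: 0.15
```

```bash
python3 - <<'E'
from meas import *
go(.512,.082,.085)
i=read_camera('scene'); crop('scene',i,350,210,410,260,12,'k8')
E
```

```text
t 40.15 pos [0.5131 0.0822 0.0865] psi -165.67 tilt 0.12 w 0.15 q6 -1.71 q1 0.11 F [-0.8 -1.5  6. ]
  shift [0.0012 0.0001 0.0015]
```

View pics/k8.png

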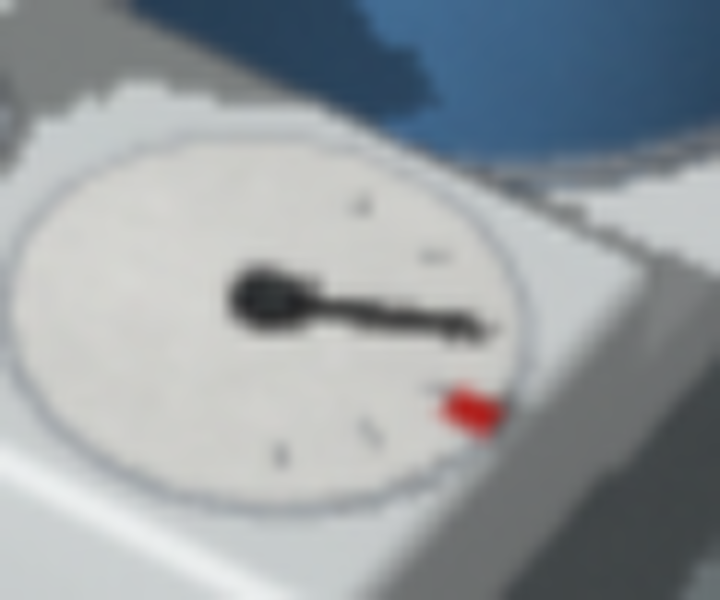

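Emit:
apply_moves:
  plan:
    - [[0, 0, 0, 0, 0, 0.03, 1], [0, 0, 0, 0, 0, 0.065, 1], [0, 0, 0, 0, 0, 0.1, 1], [0, 0, 0, 0, 0, 0.135, 1], [0, 0, 0, 0, 0, 0.17, 1], [0, 0, 0, 0, 0, 0.205, 1], [0, 0, 0, 0, 0, 0.24, 1], [0, 0, 0, 0, 0, 0.275, 1]]

```text
time: 40.87
tool_pos: [0.513, 0.0813, 0.0865]
tcp_rot: [0.955, 2.991, -0.002]
wrist_force: [-1.9, -4.3, 7.0]
width: 0.151
```

Emit:
apply_moves:
  plan:
    - [[0, 0, 0, 0, 0, 0.02, 1], [0, 0, 0, 0, 0, 0.04, 1], [0, 0, 0, 0, 0, 0.06, 1], [0, 0, 0, 0, 0, 0.08, 1], [0, 0, 0, 0, 0, 0.09, 1], [0, 0, 0, 0, 0, 0.09, 1], [0, 0, 0, 0, 0, 0.09, 1], [0, 0, 0, 0, 0, 0.09, 1]]

```text
time: 41.53
tool_pos: [0.5127, 0.0811, 0.0865]
tcp_rot: [1.36, 2.83, -0.002]
wrist_force: [-1.6, -4.4, 7.1]
width: 0.154
```

```bash
python3 - <<'E'
from meas import *
go(.512,.082,.085)
i=read_camera('scene'); crop('scene',i,350,210,410,260,12,'k9')
E
```

```text
t 41.53 pos [0.5127 0.0811 0.0865] psi 128.66 tilt 0.13 w 0.154 q6 -0.56 q1 0.11 F [-1.6 -4.4  7.1]
  shift [ 0.0012 -0.      0.0015]
```

View pics/k9.png

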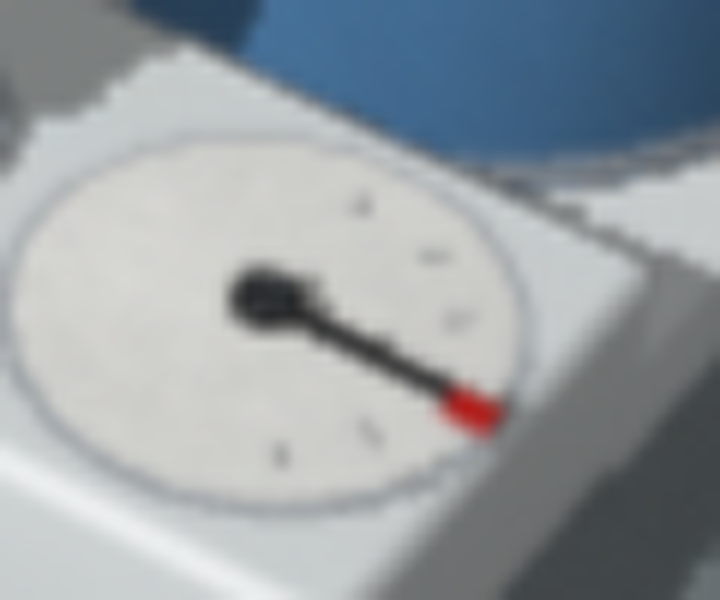

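Emit:
apply_moves:
  plan:
    - [[0, 0, 0, 0, 0, 0.008, 1], [0, 0, 0, 0, 0, 0.014, 1], [0, 0, 0, 0, 0, 0.014, 1], [0, 0, 0, 0, 0, 0.014, 1], [0, 0, 0, 0, 0, 0.014, 1], [0, 0, 0, 0, 0, 0.014, 1], [0, 0, 0, 0, 0, 0.014, 1], [0, 0, 0, 0, 0, 0.014, 1]]

```text
time: 42.25
tool_pos: [0.5127, 0.081, 0.0865]
tcp_rot: [1.422, 2.799, -0.002]
wrist_force: [-1.3, -4.8, 7.7]
width: 0.154
```

Emit:
apply_moves:
  plan:
    - [[0, 0, 0, 0, 0, 0.014, 0.5], [0, 0, 0, 0, 0, 0.014, 0], [0, 0, 0, 0, 0, 0.014, -0.2], [0, 0, 0, 0, 0, 0.014, -0.2], [0, 0, 0, 0, 0, 0.014, -0.2], [0, 0, -0.02, 0, 0, 0.014, -0.2], [0, 0, -0.05, 0, 0, 0.014, -0.2], [0, 0, -0.09, 0, 0, 0.014, -0.2]]

```text
time: 42.92
tool_pos: [0.5092, 0.082, 0.1728]
tcp_rot: [-1.481, -2.764, 0.007]
wrist_force: [0.2, -0.5, -0.1]
width: 0.602
```

```bash
python3 - <<'E'
from meas import *
i=read_camera('scene'); crop('scene',i,350,210,410,260,12,'k10')
go(.45,-.15,.25)
E
```

```text
t 42.97 pos [0.5159 0.0828 0.1839] psi 123.64 tilt 0.53 w 0.598 q6 -0.48 q1 0.11 F [3.  0.1 5.4]
  shift [-0.1576 -0.1832 -0.067 ]
```

View pics/k10.png

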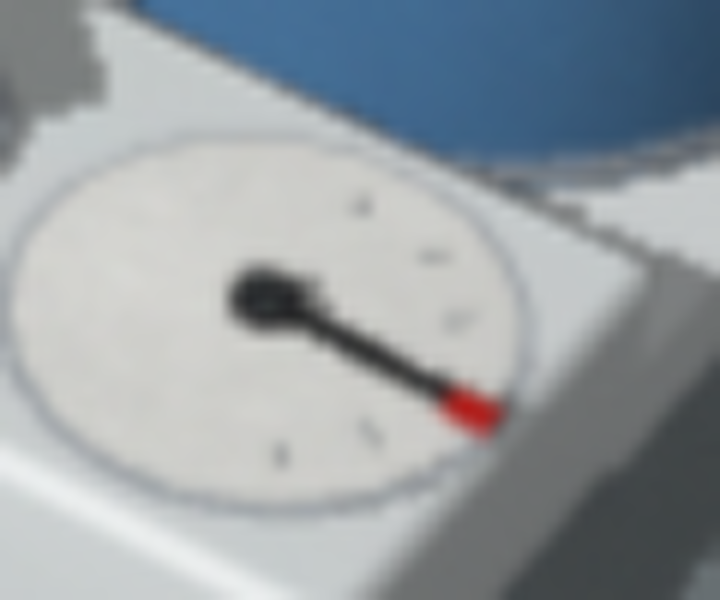

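Pointer meets the red mark. I'll clear the arm away for a final check of everything.

Emit:
apply_moves:
  plan:
    - [[-0.01, -0.01, -0.03, 0, 0, 0, -0.2], [-0.03, -0.035, -0.06, 0, 0, 0, -0.2], [-0.055, -0.06, -0.067, 0, 0, 0, -0.2], [-0.08, -0.09, -0.067, 0, 0, 0, -0.2], [-0.105, -0.12, -0.067, 0, 0, 0, -0.2], [-0.13, -0.15, -0.067, 0, 0, 0, -0.2], [-0.15, -0.175, -0.067, 0, 0, 0, -0.2], [-0.157, -0.183, -0.067, 0, 0, 0, -0.2]]

```text
time: 43.63
tool_pos: [0.4453, -0.1532, 0.2424]
tcp_rot: [1.488, 2.766, -0.003]
wrist_force: [-0.2, 0.4, 0.4]
width: 0.603
```

```bash
python3 - <<'E'
from meas import *
j=read_camera('top'); i=read_camera('scene'); cv2.imwrite("pics/topf.png",j[:,:,::-1]); cv2.imwrite("pics/scenef.png",i[:,:,::-1]); crop('top',j,150,170,320,290,4.5,'f1'); crop('scene',i,300,110,450,280,4,'f2')
for n,im in(("top",j),("scene",i)):
    for s,c,l in comps(n,hsv(im),(100,100,30),(125,255,255),900,9000):
        print(n,s.tolist(),[farfit(n,l,z,.091,70) for z in(.126,)])
    for o in pieces(n,im): print(o)
go(.45,-.15,.25)
E
```

```text
top [170, 188, 74, 73, 3614] [(array([0.58241459, 0.24107308]), np.float64(0.0004168787034128243))]
('potato', 'top', [466.6, 198.7], [0.656, -0.474])
('tomato', 'top', [474.0, 191.3], [0.676, -0.496])
scene [357, 146, 70, 77, 3771] [(array([0.56690649, 0.28968629]), np.float64(0.012507259163560895))]
('potato', 'scene', [205.5, 420.4], [0.554, -0.505])
('lime', 'scene', [276.0, 307.4], [0.517, -0.214])
('tomato', 'scene', [259.8, 276.8], [0.43, -0.159])
t 43.73 pos [ 0.4462 -0.1513  0.2422] psi 123.4 tilt 0.02 w 0.603 q6 -0.96 q1 -0.38 F [-0.6  0.  -0.4]
  shift [-0.001   0.0039 -0.0078]
```

View pics/f1.png

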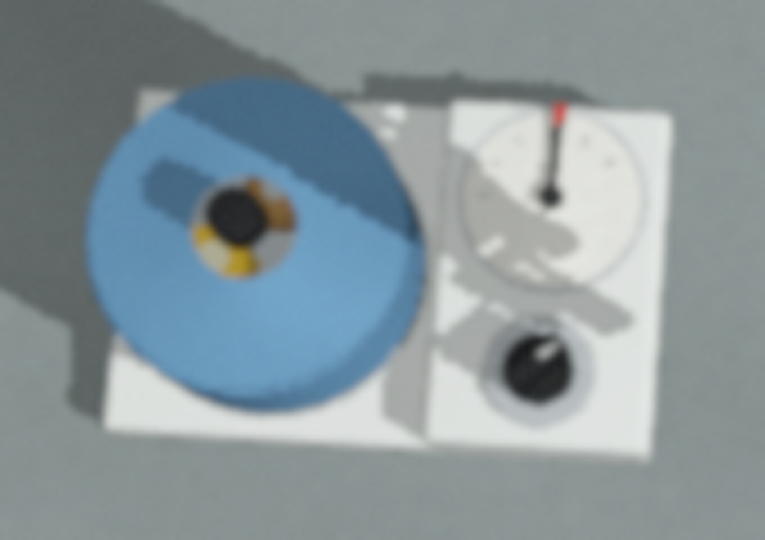

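View pics/f2.png

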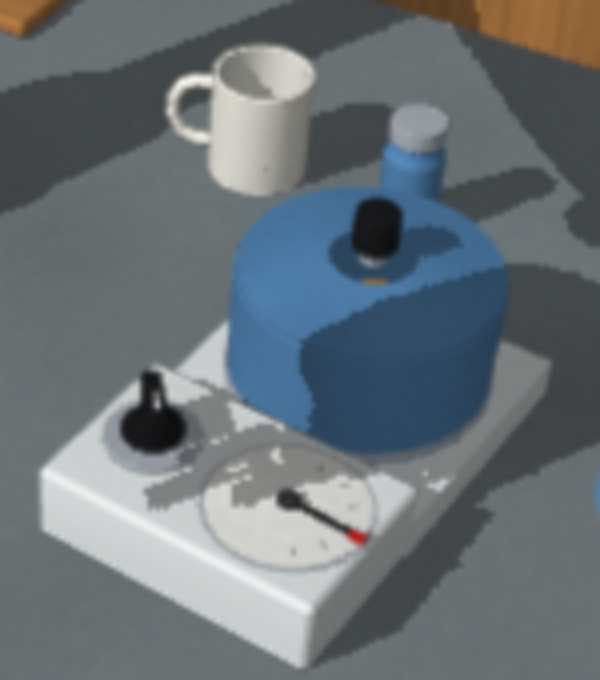

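```bash
python3 -c "
from workcell import bot
print(bot.finish_job())"
```

```text
the job is handed in; nothing more can be done
None
```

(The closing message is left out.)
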